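# Re-set a cam quick-release vise and clamp a square bar

## Robot

A 6-joint arm with a two-finger parallel gripper is mounted at the origin on the work surface; the furniture and walls round the work are solid. World frame = base frame: x ahead of the robot, y to its left, z up, the work surface at z = 0. Lengths are in m, angles in rad, forces in N, time in s.
With the tool pointing down it reaches from about 0.35 to 0.975 m from the base axis. Payload 4.9 kg.
Tool frame: the origin (TCP) lies between the finger pads; the fingertips stand 19 mm ahead of it and the grasp point (between the pads) is the TCP; z points along the fingers, y is the line along which they close (so a half turn about z gives the same grasp; the last joint's range is limited). The gripper opens to 85 mm and grips with 20 to 120 N. Pads are 22 mm wide; open, the fingers measure 114 mm over their backs; the gripper's body (76 mm by 85 mm) begins 54 mm behind the grasp point. The pads swing forward as they close: fully open they stand 13 mm farther back than shut.
Start: joints at [-1.341, 0.053, 1.613, -0, 1.476, -0.119], TCP at [0.214, -0.587, 0.211] pointing down, gripper open.
Joint ranges: [-3.01, 3.01], [-1.01, 2.22], [0.06, 2.58], [-1.02, 4.17], [0.09, 2.62], [-3.14, 3.14]. Speed limits (rad/s): [2.57, 2.57, 3.14, 3.14, 3.14, 3.14].

## Interface

Orientations are given as a rotation vector (axis times angle).
In Python, from station import ctrl gives the robot as it stands. The module is installed in compiled form; this text tells all that it offers.
- The arm moves only by the tool servo_tool, never from a script. Its argument "increments" is a list that holds one entry, the list of rows, each a list of 5 numbers: the finger opening in cm, from 0 to 8.54, then the shift along the tool's x, y, z in cm, then the turn about the tool's z in degrees. A call has 1 to 5 rows; each row is the pose to reach, as a shift and turn from the pose commanded when the call began, along the tool's axes at that moment; what a row does not reach only later rows make up. A row lasts 1/10 s, in which the tool goes at most 50 mm and 8.59 degrees, less where a joint would pass 70% of its speed; a pose out of reach is approached as far as the arm can. A call with a gripper value outside its range is refused whole. The fingers move at their own pace and stop on an object; "newtons" is the grip in N (left out, the last holds). Time passes only in rows, so rows that repeat a pose let the fingers close. It gives the time, the measured TCP pose, the force, the opening and the grip force at its end, in the units of the state.
- ctrl.get_obs(): the state, without advancing time (a new reading comes with each control period).
- ctrl.get_image(name): name is "scene" or "top" or "wrist"; returns a dict with "img" (384x512x3 uint8, red, green, blue), "fx", "fy", "cx", "cy" (pixels), "rvec" (rotation vector, rad) and "tvec" (3), from world to camera coordinates, as OpenCV has them; the wrist camera has in their place "mount" (4x4, takes a point from camera to tool coordinates, whose origin is the TCP and whose axes are the flange's). Camera axes: x right, y down, z forward; pixel columns grow to the right and rows downward; lengths in m; the calibration is good to about 2 mm. A picture is of the moment at which its call begins: read the wrist's pose just before it. There is no depth.
- ctrl.finish_job(): hands the job in; it is judged then, once.
The state is a dict: "t": time; "q": joint angles; "dq": joint speeds; "effort": joint torques, N m; "tool_pos": TCP position; "tool_rot": TCP orientation; "contact_force": force on the tool from outside, world axes, zero at the start; "wrist_torque": the same for the moment, N m; "opening": finger opening in m; "grip_force": force on a finger pad.
Only numpy, scipy, OpenCV 4.12 (cv2) and the standard library are available. Lean on these libraries where they do the work, as an engineer would, in place of code of your own. Each camera call takes 0.05 s, during which the arm holds its last target. There are 200 camera calls.

## Task

Clamp the square bar from the wooden rack in the quick-release vise by its plain end, spigot end out to the front. Flip the cam lever right open, back the hex nut off until the open jaws leave the bar about 6 mm of play, lay the bar square and flat on the seat between the jaws with its plain end up to the end stop, then flip the lever fully closed, so that the sprung jaw pad ends up pressed about half-way in. Leave the round rod in its groove and do not knock the other things about.

Things in the scene. Friction and masses are not known exactly. Their poses are not given: they have to be found in the camera images.
- vise: Metal vise fixed on the table (place and yaw vary). Origin: on the table, in the plane of the fixed jaw's face. x: along the jaws from open front (-x) to end stop; y: from fixed jaw to lever and nut. Base plate 12 mm thick, x -60..48, y -30..125 mm. Fixed jaw x -30..30, y -22..0, 48 mm high. Nut post at x -28, y 104: 34 mm square to 34 mm up, then a 23 mm round neck. Lever cheeks x 10..40, y 50..105, 50 mm high
- seat_stop (a point): Where the centre of the bar's plain end face belongs when the bar lies on the seat, against fixed jaw and end stop: vise x 30, y 9 mm, 33 mm above the table; axes as the vise. Seat: flat, top 24 mm up, vise x -58..30, y -4..26 mm. End stop: face at vise x = 30, y -10..20 mm, top 44 mm up
- lever (a joint): Cam lever, hinged on the vise's moving carriage; hinge axis along the vise's x, 38 mm above the table. 0 = closed, upright (starts closed); 1.35 rad = fully open (limit), tip leaning far over to the vise's +y. Stays where it is left; friction about 0.15 N m, plus up to 0.1 N m from the spring when closing on a bar
- lever_tip (a point): Centre of the lever's black cross grip, a cylinder of diameter 18 and length 16 mm along the vise's x: pinch its two flat ends; it turns between the pads as the lever swings. 68 mm from the hinge axis: tip = hinge + 68 mm x (sin(lever) along the vise's y, cos(lever) up). Own z points from hinge to tip. The hinge moves 6 mm to the vise's +y per rad of nut
- nut (a joint): Hex adjusting nut on an upright axis. Grows (0 to 2.6) counter-clockwise seen from above, which widens the jaw gap. Gap from fixed jaw to free pad = 3 + 6 x nut + 8.9 x lever mm (nut, lever in rad). Starts 0 to 0.5, too tight for the 18 mm bar; nut 1.5 gives 6 mm of play with the lever open and a pad pressed 6 mm in when closed. Friction 0.06 N m, stays where left
- nut_grip (a point): Point on the nut's axis, 69 mm above the table, 10 mm below the nut's top. Nut 28 mm across flats, 24 mm tall; flats face its own x axis and every 60 degrees from it; turns with the nut
- preload (a joint): How far the sprung jaw pad is pressed in, m: 0 free, 0.012 fully in; spring 1.5 N per mm. 0.006 is half-way in
- pad_face (a point): Centre of the moving jaw pad's face (it looks to the vise's -y), 36 mm above the table; pad at vise x -28..28, from 26 to 48 mm up with its ram plate behind it
- rack: Low wooden rack 120 x 120 x 40 mm, fixed on the table, place and yaw vary. Origin under its centre. Two open-topped grooves along its x, 24 mm wide, floor 16 mm up, at y = +36 and -36 mm, open at the front (-x), closed at the back. One holds the square bar and the other the round rod (which is which varies); their plain ends stick out about 55 mm at the front and their spigot ends lie between the groove walls
- bar_mid (a point): Centre of the square bar: aluminium, 18 x 18 x 150 mm, 0.12 kg, with a round spigot 12 mm in diameter and 11 mm long on one end; the other end is plain. Its x runs along the bar towards the spigot end, z up at the start
- bar_plain_end (a point): Centre of the square bar's plain end face, 75 mm from its centre
- rod_mid (a point): Centre of the round rod, same metal, 18 mm in diameter and 150 mm long with a spigot, in the rack's other groove; leave it
- stopper_mid (a point): Centre of a white stopper, 30 mm across, 17 mm tall, loose bystander between rack and vise
- lozenge_mid (a point): Centre of a pale wax lozenge lying along its y, 16 x 88 x 14 mm, loose bystander
- bottle_mid (a point): Centre of a white bud bottle, 48 mm across, 103 mm tall, loose bystander at the back
- tall_bottle_mid (a point): Centre of another white bud bottle, 50 mm across, 106 mm tall, loose bystander at the back
- egg_mid (a point): Centre of a plaster egg, 72 mm across, 62 mm tall, loose bystander on the left
- pot_mid (a point): Centre of a white open pot, 87 mm across, 57 mm tall, loose bystander on the left
- bangle_mid (a point): Centre of a white bangle, 78 x 94 x 31 mm, loose bystander at the front left
- bar: Body of the square bar; origin at the centre of its underside, 9 mm below point bar_mid, same axes

How it is judged:
By the outcome, as a careful person would: the job done as asked, in the order asked, and still so for the second after the job is handed in, with the robot touching nothing.
It also fails if it takes over 72 s, if anything falls off the work surface, if the arm or the gripper's body presses on something with over 40 N, if the wrist force passes 120 N, or if a joint passes its speed limit or range.

## Working session

There is one attempt and no reset: what is moved stays moved. The work goes in short steps, Python scripts to look and compute and a tool call to move; the robot and the scene stay as the last step left them, time stands still between calls to the robot, and variables do not carry over. Pictures are saved under pics/ and viewed, at most 10 in all, crops included, and the job is handed in when it is done.

Besides the shell and the picture viewer there is one more tool, called after ">>>" by a JSON object that holds its "method" and its "body". servo_tool: Moves the arm, as the interface text tells. Its arguments: {"type":"object","properties":{"increments":{"type":"array"},"newtons":{"type":"number"}},"required":["increments"]}

```bash
mkdir -p pics; python3 - <<'E'
from station import ctrl
import cv2,pickle,numpy as np
o=ctrl.get_obs();print(o)
d={}
for n in("scene","top","wrist"):
    d[n]=ctrl.get_image(n);cv2.imwrite(f"pics/{n}0.png",d[n]["img"][:,:,::-1])
    print(n,{k:v for k,v in d[n].items() if k!="img"})
pickle.dump(d,open("d0.pkl","wb"))
cv2.imwrite("pics/top0b.png",cv2.resize(d["top"]["img"][:,:,::-1],(800,600),interpolation=cv2.INTER_CUBIC))
cv2.imwrite("pics/scene0b.png",cv2.resize(d["scene"]["img"][:,:,::-1],(800,600),interpolation=cv2.INTER_CUBIC))
E
```

```text
{'t': 0.0, 'q': array([-1.34096957e+00,  5.33550715e-02,  1.61428718e+00, -9.36022044e-06,
        1.47600097e+00, -1.19021119e-01]), 'dq': array([ 0.00099664,  0.0015581 ,  0.00171017,  0.00077526, -0.00061339,
       -0.00055012]), 'effort': array([-1.23984140e-03, -3.93684053e+01, -3.70180106e+01, -1.51441332e-04,
        7.11461005e-03,  1.26218328e-05]), 'tool_pos': array([ 0.21346783, -0.58670979,  0.20936825]), 'tool_rot': array([-3.09190814e+00, -5.44840813e-01,  1.92849715e-04]), 'contact_force': array([-0.07934794,  0.78262316,  0.28427387]), 'wrist_torque': array([ 0.01023734, -0.01844392, -0.0675159 ]), 'grip_force': 0.0, 'opening': 0.08520038177235094}
scene {'fx': 481.1230476175842, 'fy': 481.1230476175842, 'cx': 250.29171200884247, 'cy': 192.48419699432424, 'rvec': array([ 0.93572717, -2.58364099,  0.93437772]), 'tvec': array([0.40564608, 0.34751501, 1.29238366])}
top {'fx': 460.3824147656183, 'fy': 460.3824147656183, 'cx': 253.17544538588427, 'cy': 192.55220007279252, 'rvec': array([ 2.189605  , -2.14834281,  0.14494399]), 'tvec': array([-0.05361946,  0.58357449,  1.4104556 ])}
wrist {'fx': 292.9716837873014, 'fy': 292.9716837873014, 'cx': 254.53471461028948, 'cy': 196.45316288861179, 'mount': array([[-7.03685719e-04, -9.45871117e-01, -3.24541731e-01,
         8.36017877e-02],
       [ 9.99999723e-01, -7.44323247e-04,  1.07331779e-06,
         3.75247256e-04],
       [-2.42579176e-04, -3.24541641e-01,  9.45871378e-01,
        -1.64476250e-01],
       [ 0.00000000e+00,  0.00000000e+00,  0.00000000e+00,
         1.00000000e+00]])}
```

View pics/top0b.png

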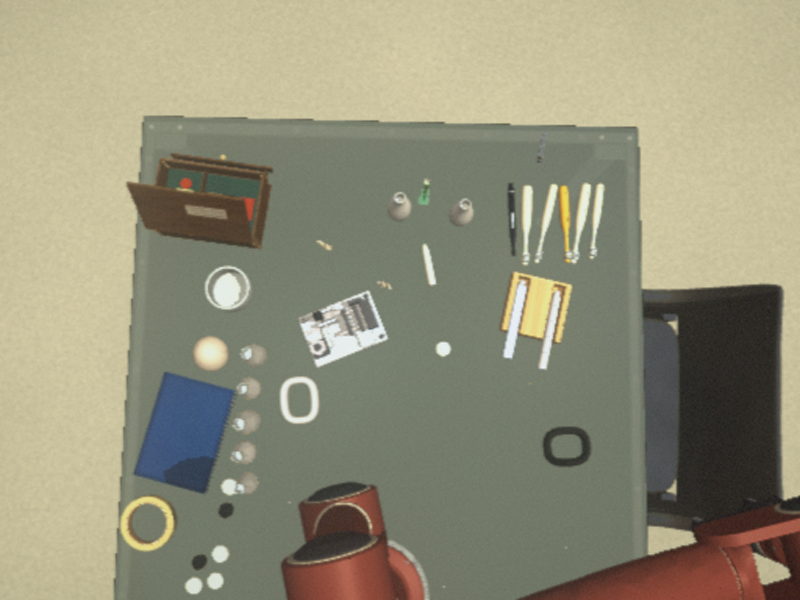

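View pics/scene0b.png

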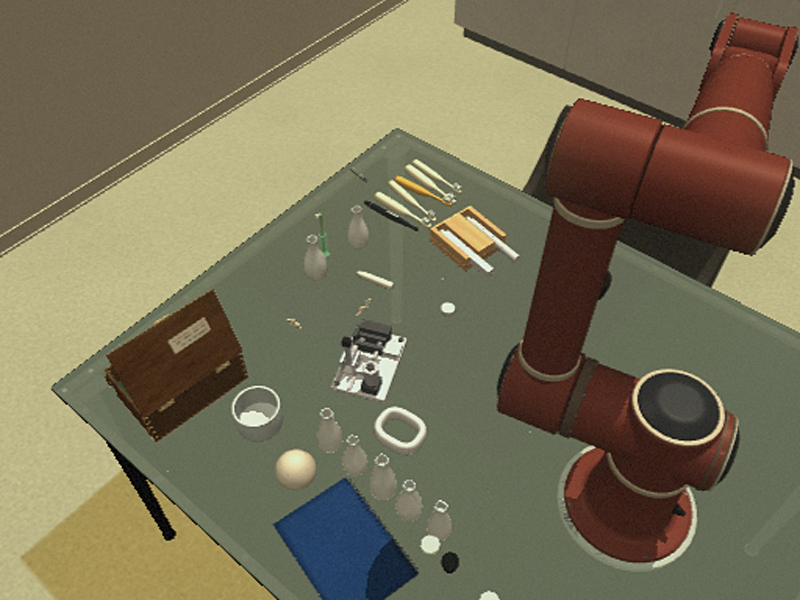

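The top view shows the vise at about (342,328) of 800x600, nut at (318,348) and the fixed jaw on the right. The rack is at (537,308), with the two bars sticking out towards the robot. I'll zoom in and compute positions.

```bash
cat > h.py <<'E'
import numpy as np,cv2,pickle
from scipy.spatial.transform import Rotation as R
def cam(c,o=None):
    K=np.array([[c["fx"],0,c["cx"]],[0,c["fy"],c["cy"]],[0,0,1]])
    if "rvec" in c:
        Rc=R.from_rotvec(c["rvec"]).as_matrix();return K,Rc.T,-Rc.T@c["tvec"]
    Rt=R.from_rotvec(o["tool_rot"]).as_matrix();M=c["mount"]
    return K,Rt@M[:3,:3],Rt@M[:3,3]+o["tool_pos"]
def px(uv,z,c,o=None):
    K,Rw,p=cam(c,o);d=Rw@np.linalg.inv(K)@np.array([uv[0],uv[1],1.]);return p+d*(z-p[2])/d[2]
def proj(P,c,o=None):
    K,Rw,p=cam(c,o);q=K@(Rw.T@(np.asarray(P)-p));return q[:2]/q[2]
E
python3 - <<'E'
from h import *
d=pickle.load(open("d0.pkl","rb"));c=d["top"];im=c["img"]
hsv=cv2.cvtColor(im,cv2.COLOR_RGB2HSV)
def blobs(m,lo=30):
    n,l,s,ce=cv2.connectedComponentsWithStats(m.astype(np.uint8),connectivity=8)
    return [(i,s[i],ce[i],l==i) for i in range(1,n) if s[i][4]>lo]
# white/ bright
m=(hsv[...,2]>185)&(hsv[...,1]<40)
for i,s,ce,mm in blobs(m,25):
    if 130<ce[0]<400 and 110<ce[1]<300:
        r=cv2.minAreaRect(np.argwhere(mm)[:,::-1].astype(np.float32));print("white",s,ce.round(1),r)
m=(hsv[...,1]>70)&(hsv[...,0]>10)&(hsv[...,0]<28)
for i,s,ce,mm in blobs(m,100):
    if 300<ce[0]<400 and 150<ce[1]<240:print("wood",s,ce.round(1),cv2.minAreaRect(np.argwhere(mm)[:,::-1].astype(np.float32)))
a=im[180:240,185:255];b=im[165:245,310:375]
A=cv2.resize(a,None,fx=5.7,fy=5.7,interpolation=cv2.INTER_CUBIC);B=cv2.resize(b,None,fx=5.7,fy=5.7,interpolation=cv2.INTER_CUBIC)
H=max(A.shape[0],B.shape[0]);pad=lambda x:cv2.copyMakeBorder(x,0,H-x.shape[0],0,0,cv2.BORDER_CONSTANT)
cv2.imwrite("pics/crop1.png",np.hstack([pad(A),pad(B)])[:,:,::-1])
E
```

```text
white [335 119   5  48 146] [337.2 138.9] ((337.2440490722656, 142.49375915527344), (3.5355334281921387, 47.059173583984375), 1.3971812725067139)
white [343 119  13  49 130] [349.7 139.8] ((349.0000305175781, 143.00001525878906), (3.395498752593994, 49.47726821899414), 14.03624439239502)
white [367 118  11  45 149] [372.4 136.9] ((372.2864990234375, 139.96664428710938), (4.260801792144775, 44.86192321777344), 8.880659103393555)
white [378 118   8  45 118] [381.9 137.9] ((381.80584716796875, 139.97647094726562), (3.2188639640808105, 44.40227508544922), 6.911227226257324)
white [271 156   8  26 102] [274.2 169.5] ((274.01922607421875, 168.59616088867188), (25.8873291015625, 4.118439197540283), 78.69007110595703)
white [131 170  29  28 425] [145.1 185.1] ((145.25, 183.75), (26.870054244995117, 27.577163696289062), 45.0)
white [322 180  15  49 299] [329.3 204.4] ((329.31414794921875, 204.06500244140625), (6.247006416320801, 49.435760498046875), 11.689369201660156)
white [192 186  56  49 974] [217.9 213.4] ((219.05174255371094, 209.87928771972656), (33.61085510253906, 48.83787536621094), 68.19859313964844)
white [345 186  14  50 232] [351.6 211.6] ((351.8432312011719, 210.6744384765625), (4.761230945587158, 50.41501998901367), 11.689370155334473)
white [279 219  10   9  68] [283.2 222.8] ((283.5, 223.0), (9.0, 8.0), 0.0)
white [129 220  11  11  93] [133.9 225. ] ((134.00001525878906, 225.00003051757812), (9.899494171142578, 9.899494171142578), 45.0)
white [155 223   6   7  26] [158.2 226.2] ((158.50003051757812, 226.5000457763672), (4.242640495300293, 7.071067810058594), 45.0)
white [179 241  25  30 317] [191.4 255.6] ((191.0, 255.5), (29.0, 24.0), 90.0)
wood [ 320  174   46   46 1041] [342.9 195.4] ((342.7319641113281, 196.33302307128906), (40.149200439453125, 39.08705520629883), 12.26477336883545)
```

View pics/crop1.png

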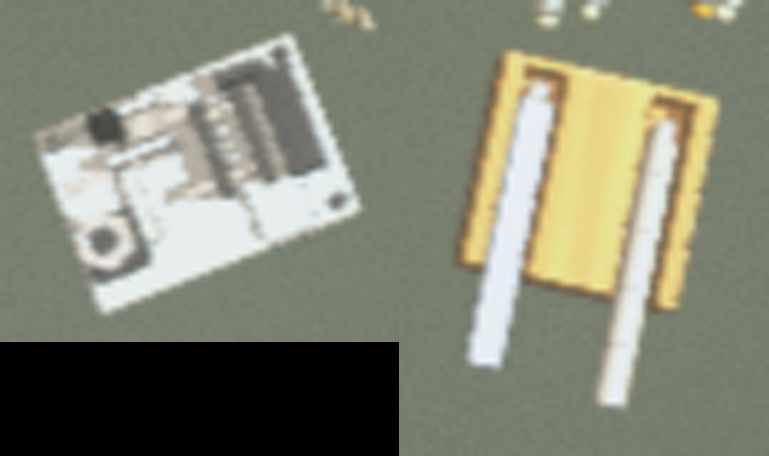

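The left-hand bar (full px about 329,204) is wide and uniformly bright, so it is the square bar. The right one is shaded like a round rod. Vise plate corners in the crop are (290,35), (360,210), (103,312) and (38,133).

```bash
cat >> h.py <<'E'
def fit2(src,dst):
    s=np.asarray(src)-np.mean(src,0);t=np.asarray(dst)-np.mean(dst,0)
    a=np.arctan2((s[:,0]*t[:,1]-s[:,1]*t[:,0]).sum(),(s*t).sum());r=np.array([[np.cos(a),-np.sin(a)],[np.sin(a),np.cos(a)]])
    o=np.mean(dst,0)-r@np.mean(src,0);return a,o,(np.asarray(dst)-(np.asarray(src)@r.T+o))
E
python3 - <<'E'
from h import *
d=pickle.load(open("d0.pkl","rb"));c=d["top"]
f=lambda u,v,x0,y0:((u+.5)/5.7-.5+x0,(v+.5)/5.7-.5+y0)
P=[px(f(u,v,185,180),.012,c)[:2] for u,v in [(290,35),(360,210),(103,312),(38,133)]]
a,o,e=fit2([[.048,-.03],[-.06,-.03],[-.06,.125],[.048,.125]],P);print("vise",a,o,(e*1000).round(1))
ox=399
P=[px(f(u-ox,v,310,165),z,c)[:2] for u,v,z in [(508,50,.04),(717,98,.04),(676,308,.04),(462,265,.04)]]
a,o,e=fit2([[.06,.06],[.06,-.06],[-.06,-.06],[-.06,.06]],P);print("rack",a,o,(e*1000).round(1))
for u,v in [(484,366),(540,90),(468,362),(500,366)]:print(px(f(u-ox,v,310,165),.034,c))
for n,p,z in [("stop",(283.2,222.8),.017),("bangle",(191,255.5),.02),("loz",(274,168.6),.014)]:print(n,px(p,z,c))
E
```

```text
vise 0.39361899496600494 [0.5538084 0.0218708] [[-1.7  1.5]
 [ 0.7  1.8]
 [ 1.1 -0.5]
 [-0.1 -2.8]]
rack -0.1994565106898876 [ 0.57826115 -0.32495829] [[ 0.6 -1.3]
 [-0.1  0.5]
 [ 1.   0.5]
 [-1.5  0.3]]
[ 0.47518513 -0.26706923  0.034     ]
[ 0.62842226 -0.29820946  0.034     ]
[ 0.47720588 -0.25828757  0.034     ]
[ 0.47534903 -0.27585143  0.034     ]
stop [ 0.49233789 -0.1392793   0.017     ]
bangle [0.38504347 0.14726155 0.02      ]
loz [ 0.66553444 -0.10819637  0.014     ]
```

```bash
cat >> h.py <<'E'
V=dict(a=.3936,o=np.array([.5538,.0219]))
def vw(x,y,v=None):
    v=v or V;c,s=np.cos(v["a"]),np.sin(v["a"]);return v["o"]+[c*x-s*y,s*x+c*y]
def wv(p,v=None):
    v=v or V;c,s=np.cos(v["a"]),np.sin(v["a"]);d=np.asarray(p)[:2]-v["o"];return np.array([c*d[0]+s*d[1],-s*d[0]+c*d[1]])
def yaw(o):
    X=R.from_rotvec(o["tool_rot"]).as_matrix();return np.arctan2(X[1,0],X[0,0])
def plan(o,pos,th,maxd=.2,maxt=40,p0=None,y0=None):
    "print chained tool-frame moves (cm,deg), one line per call"
    p=np.array(o["tool_pos"] if p0 is None else p0,float);y=yaw(o) if y0 is None else y0
    dt=(th-y) if abs(th)>10 else (th-y+np.pi)%(2*np.pi)-np.pi
    n=max(int(np.ceil(max(np.linalg.norm(pos-p)/maxd,abs(np.degrees(dt))/maxt))),1)
    st=(np.asarray(pos)-p)/n
    for k in range(n):
        c,s=np.cos(y),np.sin(y);print([round(float(q),2) for q in (100*(c*st[0]+s*st[1]),100*(s*st[0]-c*st[1]),-100*st[2],-np.degrees(dt/n))]);y+=dt/n
E
python3 - <<'E'
from h import *
d=pickle.load(open("d0.pkl","rb"));c=d["top"]
f=lambda u,v,x0,y0:((u+.5)/5.7-.5+x0,(v+.5)/5.7-.5+y0)
print("tip",wv(px(f(105,125,185,180),.11,c)),"nut",wv(px(f(103,240,185,180),.079,c)))
from station import ctrl
plan(ctrl.get_obs(),np.array([*vw(0,.1),.25]),1.965)
E
```

```text
tip [0.02526074 0.08137147] nut [-0.02760172  0.10556825]
[13.08, -13.89, -1.01, -23.15]
[17.49, -7.63, -1.01, -23.15]
[19.08, -0.14, -1.01, -23.15]
[17.6, 7.38, -1.01, -23.15]
```

>>> {"method": "servo_tool", "body": {"increments": [[[8.5, 3.5, -3.5, -0.3, -6], [8.5, 7, -7, -0.6, -12], [8.5, 10.5, -10.5, -0.8, -18], [8.5, 13.08, -13.89, -1.0, -23.15], [8.5, 13.08, -13.89, -1.0, -23.15]]]}}

```text
t: 0.65
tool_pos: [0.2904, -0.4083, 0.2205]
tool_rot: [-2.918, -1.163, -0.002]
contact_force: [-0.7, -0.7, 0.1]
opening: 0.0848
grip_force: 0.0
```

>>> {"method": "servo_tool", "body": {"increments": [[[8.5, 4.4, -1.9, -0.3, -6], [8.5, 8.8, -3.8, -0.5, -12], [8.5, 13.1, -5.7, -0.8, -18], [8.5, 17.49, -7.63, -1.0, -23.15], [8.5, 17.49, -7.63, -1.0, -23.15]]]}}

```text
t: 1.15
tool_pos: [0.3662, -0.2334, 0.2309]
tool_rot: [2.624, 1.727, 0.002]
contact_force: [0.1, -1.4, -0.0]
opening: 0.0851
grip_force: 0.0
```

>>> {"method": "servo_tool", "body": {"increments": [[[8.5, 4.7, 0, -0.3, -6], [8.5, 9.5, 0, -0.5, -12], [8.5, 14.2, 0, -0.8, -18], [8.5, 19.08, -0.14, -1.0, -23.15], [8.5, 19.08, -0.14, -1.0, -23.15]]]}}

```text
t: 1.65
tool_pos: [0.4414, -0.058, 0.2408]
tool_rot: [-2.224, -2.219, -0.002]
contact_force: [0.2, -0.6, 0.8]
opening: 0.085
grip_force: 0.0
```

>>> {"method": "servo_tool", "body": {"increments": [[[8.5, 4.4, 1.8, -0.3, -6], [8.5, 8.8, 3.6, -0.5, -12], [8.5, 13.2, 5.5, -0.8, -18], [8.5, 17.6, 7.38, -1.0, -23.15], [8.5, 17.6, 7.38, -1.0, -23.15]]]}}

```text
t: 2.15
tool_pos: [0.5171, 0.1162, 0.2501]
tool_rot: [-1.738, -2.616, -0.001]
contact_force: [-0.7, -0.3, 0.3]
opening: 0.0849
grip_force: 0.0
```

```bash
cat > snap.py <<'E'
from h import *
from station import ctrl
import sys
def snap(n,view=True):
    o=ctrl.get_obs();c=ctrl.get_image("wrist");pickle.dump((c,o),open(n+".pkl","wb"))
    if view: cv2.imwrite(f"pics/{n}.png",cv2.resize(c["img"][:,:,::-1],(800,600),interpolation=cv2.INTER_CUBIC))
    return c,o
E
python3 - <<'E'
from snap import *
c,o=snap("w1");print(o["t"],o["tool_pos"],yaw(o),o["q"],o["contact_force"],o["opening"])
E
```

```text
2.15 [0.51712424 0.11618986 0.25007087] 1.9691271647568689 [ 8.00995415e-02 -1.96665892e-01  1.78422510e+00  8.00220068e-04
  1.55446103e+00 -3.18244608e-01] [-0.67692308 -0.31363531  0.28970663] 0.08491642064139346
```

View pics/w1.png

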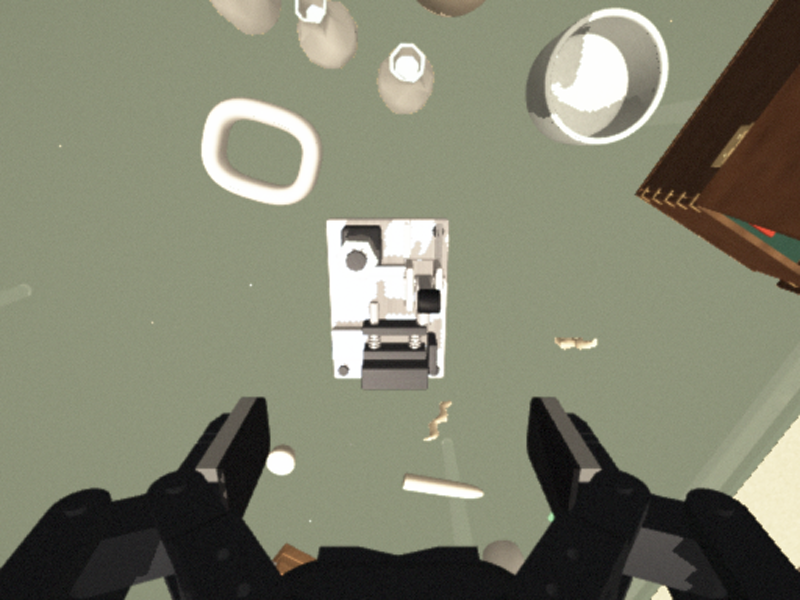

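The wrist view shows the vise upright in the image: plate corners at (327,221), (448,221), (335,378) and (443,378), nut (356,258), black grip (429,300).

```bash
python3 - <<'E'
from h import *
c,o=pickle.load(open("w1.pkl","rb"));im=c["img"]
g=cv2.cvtColor(im,cv2.COLOR_RGB2LAB).astype(float)
# white plate mask
hsv=cv2.cvtColor(im,cv2.COLOR_RGB2HSV)
reg=np.zeros(im.shape[:2],bool);reg[130:255,200:300]=1
m=((hsv[...,2]>175)&(hsv[...,1]<30)&reg)
# left edge x per row, right edge, top edge, bottom edge
def line(pts):
    vx,vy,x,y=cv2.fitLine(np.float32(pts),cv2.DIST_HUBER,0,.01,.01).ravel();return np.array([x,y]),np.array([vx,vy])
L=[(np.flatnonzero(m[r])[0]-.5,r) for r in range(148,236)];Rr=[(np.flatnonzero(m[r])[-1]+.5,r) for r in range(146,180)]+[(np.flatnonzero(m[r])[-1]+.5,r) for r in range(215,236)]
T=[(x,np.flatnonzero(m[:,x])[0]-.5) for x in range(212,284)]
B=[(x,np.flatnonzero(m[:,x])[-1]+.5) for x in list(range(218,228))+list(range(276,282))]
def X(a,b):
    t=np.linalg.solve(np.c_[a[1],-b[1]],b[0]-a[0]);return a[0]+t[0]*a[1]
l,r,t,b=map(line,(L,Rr,T,B));C=[X(l,t),X(r,t),X(l,b),X(r,b)];print(np.round(C,1))
P=[px(u,.012,c,o)[:2] for u in C]
a,oo,e=fit2([[-.06,.125],[.048,.125],[-.06,-.03],[.048,-.03]],P);print(a,oo,(e*1000).round(1))
V.update(a=a,o=oo)
# grip: black blob ; nut top
k=((hsv[...,2]<60)&reg);n,lab,s,ce=cv2.connectedComponentsWithStats(k.astype(np.uint8))
for i in range(1,n):
    if s[i][4]>40:print(s[i],ce[i],[wv(px(ce[i],z,c,o)).round(4) for z in(.106,.079)])
s=4;cr=im[135:250,203:293];cv2.imwrite("pics/w1c.png",cv2.resize(cr[:,:,::-1],None,fx=5.2,fy=5.2,interpolation=cv2.INTER_CUBIC))
E
```

```text
[[209.2 157.1]
 [281.3 137.7]
 [213.  242.4]
 [284.3 241.4]]
0.4624669361241527 [0.55489442 0.0203249 ] [[ 12.2 -10.8]
 [ -3.1   3.9]
 [ -6.4   5.6]
 [ -2.8   1.3]]
[221 145  22   4  52] [232.01923077 145.84615385] [array([-0.0127,  0.1379]), array([-0.015 ,  0.1337])]
[268 185  13  15 155] [274.33548387 191.4516129 ] [array([0.0296, 0.0846]), array([0.0309, 0.0758])]
[233 205  35   4 115] [251.24347826 206.64347826] [array([0.0028, 0.0683]), array([0.0018, 0.0581])]
[242 220  21   5  75] [251.90666667 221.62666667] [array([0.0023, 0.0499]), array([0.0013, 0.0381])]
[232 226  42  10 211] [253.47867299 232.81516588] [array([0.0032, 0.0357]), array([0.0022, 0.0226])]
```

View pics/w1c.png

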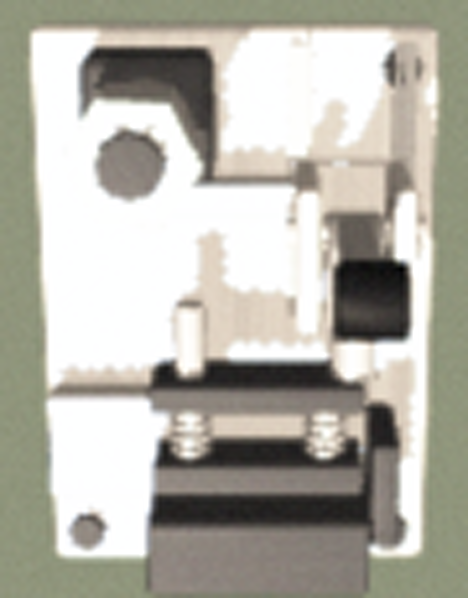

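```bash
python3 - <<'E'
from h import *
c,o=pickle.load(open("w1.pkl","rb"))
f=lambda u,v:((u+.5)/5.2-.5+203,(v+.5)/5.2-.5+135)
P=[px(f(*u),.012,c,o)[:2] for u in [(32,28),(437,28),(58,553),(420,555)]]
a,oo,e=fit2([[-.06,.125],[.048,.125],[-.06,-.03],[.048,-.03]],P);print(a,oo,(e*1000).round(1))
V.update(a=a,o=oo)
print("tip",wv(px(f(372,300),.11,c,o)),"front edge z.115",wv(px(f(372,260),.11,c,o)),"nut",wv(px(f(130,163),.079,c,o)))
print("jaw edge",[wv(px(f(u,525),.048,c,o)).round(4) for u in(150,367)],"stop",wv(px(f(378,470),.044,c,o)))
for u in [(200,170),(178,92),(85,92)]:
    q=wv(px(f(*u),.079,c,o))-wv(px(f(130,163),.079,c,o));print("nutcorner",np.linalg.norm(q),np.degrees(np.arctan2(q[1],q[0])))
E
```

```text
0.3974026023891464 [0.55179409 0.02475695] [[ 1.  -0.3]
 [-0.7 -1. ]
 [ 0.3  1.2]
 [-0.6  0.1]]
tip [0.02467461 0.08140874] front edge z.115 [0.02448251 0.09018007] nut [-0.02826664  0.10367119]
jaw edge [array([-0.0288, -0.0019]), array([ 0.0291, -0.0019])] stop [0.03195605 0.0122799 ]
nutcorner 0.015797487822140917 -5.831117746546354
nutcorner 0.019515243155547177 55.32239130608323
nutcorner 0.018640420455484107 120.60523873657884
```

```bash
sed -i 's/^V=.*/V=dict(a=.3974,o=np.array([.5518,.0245]))/' h.py; python3 - <<'E'
from snap import *
o=ctrl.get_obs();print(o["tool_pos"],yaw(o)); plan(o,np.array([*vw(.025,.0815),.106]),1.968)
E
```

```text
[0.51643923 0.11417603 0.24991602] 1.9661979040980468
[-1.48, 2.29, 14.39, -0.1]
```

>>> {"method": "servo_tool", "body": {"increments": [[[4.5, -1.0, 1.5, 2.5, 0], [4.0, -1.48, 2.29, 6, 0], [4.0, -1.48, 2.29, 9, 0], [4.0, -1.48, 2.29, 9, 0], [4.0, -1.48, 2.29, 9, 0]]]}}

```text
t: 2.7
tool_pos: [0.5422, 0.1071, 0.1605]
tool_rot: [-1.747, -2.61, 0.002]
contact_force: [0.3, 0.5, 0.8]
opening: 0.04
grip_force: 0.0
```

>>> {"method": "servo_tool", "body": {"increments": [[[4.0, 0, 0, 2, 0], [4.0, 0, 0, 4, 0], [4.0, 0, 0, 5.4, 0], [4.0, 0, 0, 5.4, 0]]]}}

```text
t: 3.1
tool_pos: [0.5418, 0.1083, 0.1061]
tool_rot: [-1.744, -2.612, 0.002]
contact_force: [-0.8, -0.8, -0.8]
opening: 0.0401
grip_force: 0.0
```

>>> {"method": "servo_tool", "body": {"increments": [[[2.5, 0, 0, 0, 0], [1.2, 0, 0, 0, 0], [1.2, 0, 0, 0, 0], [1.2, 0, 0, 0, 0], [1.2, 0, 0, 0, 0]]], "newtons": 30}}

```text
t: 3.6
tool_pos: [0.5426, 0.1088, 0.107]
tool_rot: [1.743, 2.613, 0.001]
contact_force: [0.5, 0.2, 0.7]
opening: 0.0122
grip_force: 0.0
```

```bash
python3 - <<'E'
from snap import *
c,o=snap("w2");print(o["opening"],o["grip_force"],o["tool_pos"],o["contact_force"])
E
```

```text
0.012224231472366832 0.0 [0.54257426 0.10884476 0.1070479 ] [0.52378058 0.20047259 0.69746397]
```

View pics/w2.png

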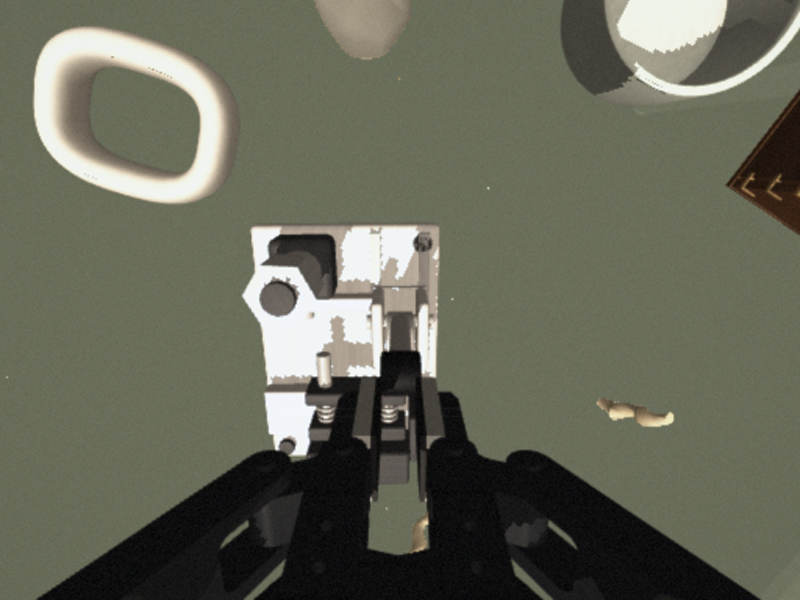

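```bash
python3 - <<'E'
from h import *
c,o=pickle.load(open("w2.pkl","rb"))
cr=c["img"][190:330,190:330];cr=np.clip(cr.astype(float)**.6*255**.4,0,255).astype(np.uint8)
cv2.imwrite("pics/w2c.png",cv2.resize(cr[:,:,::-1],(600,600),interpolation=cv2.INTER_CUBIC))
for P in[(0,0,0),(.011,0.006,.019),(-.011,.006,.019),(.011,.006,-.028),(0,.008,0)]:
    Rt=R.from_rotvec(o["tool_rot"]).as_matrix();p=proj(o["tool_pos"]+Rt@P,c,o);print(P,((p-[190,190])*600/140).round())
for z in(.106,.115):print(((proj([*vw(.025,.0815),z],c,o)-190)*600/140).round())
E
```

```text
(0, 0, 0) [278. 202.]
(0.011, 0.006, 0.019) [316.  84.]
(-0.011, 0.006, 0.019) [315. 210.]
(0.011, 0.006, -0.028) [327. 226.]
(0, 0.008, 0) [333. 202.]
[284. 198.]
[284. 227.]
```

View pics/w2c.png

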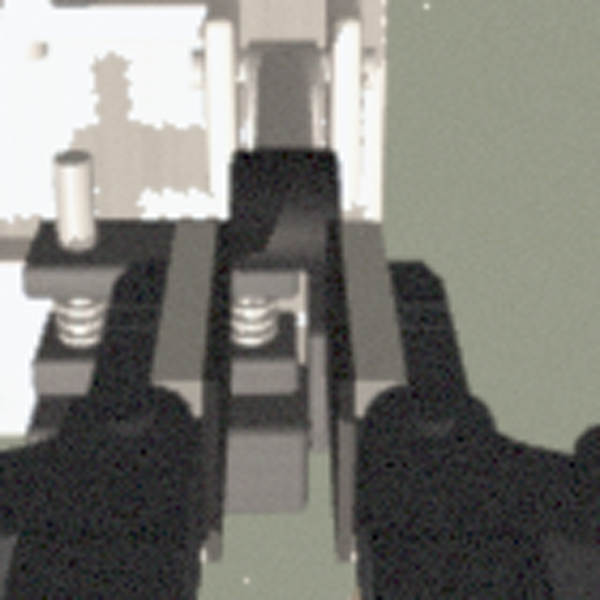

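The crop shows the finger fronts ending at (190,222) and (360,222). That is well above where the stated fingertip should project (about v=84), and the black grip lies beyond them, so the fingers closed above it. I'll open, go lower and close again.

>>> {"method": "servo_tool", "body": {"increments": [[[3.5, 0, 0, 0, 0], [3.5, 0, 0, 0, 0], [3.5, 0, 0, 1.0, 0], [3.5, 0, 0, 2.0, 0], [3.5, 0, 0, 2.5, 0]]]}}

```text
t: 4.15
tool_pos: [0.5411, 0.1087, 0.0795]
tool_rot: [-1.742, -2.611, 0.003]
contact_force: [0.5, 0.3, -0.3]
opening: 0.035
grip_force: 0.0
```

>>> {"method": "servo_tool", "body": {"increments": [[[2.5, 0, 0, 0, 0], [1.0, 0, 0, 0, 0], [1.0, 0, 0, 0, 0], [1.0, 0, 0, 0, 0], [1.0, 0, 0, 0, 0]]], "newtons": 30}}

```text
t: 4.65
tool_pos: [0.543, 0.1093, 0.0809]
tool_rot: [1.743, 2.613, 0.003]
contact_force: [6.2, 2.0, -7.2]
opening: 0.0148
grip_force: 34.8
```

```bash
python3 - <<'E'
from snap import *
c,o=snap("w3",False);print(o["opening"],o["grip_force"],o["tool_pos"],o["contact_force"])
cr=c["img"][190:330,190:330];cr=np.clip(cr.astype(float)**.6*255**.4,0,255).astype(np.uint8)
cv2.imwrite("pics/w3c.png",cv2.resize(cr[:,:,::-1],(600,600),interpolation=cv2.INTER_CUBIC))
E
```

```text
0.01480140096648259 34.75880205631256 [0.54297823 0.10928145 0.08089523] [ 6.18563489  2.0442806  -7.2006536 ]
```

>>> {"method": "servo_tool", "body": {"increments": [[[3.0, 0, 0.2, 0, 0], [3.0, 0, 0.2, 0, 0], [3.0, 0, 0.2, 0.6, 0], [3.0, 0, 0.2, 1.2, 0], [3.0, 0, 0.2, 1.2, 0]]]}}

```text
t: 5.2
tool_pos: [0.5432, 0.1094, 0.0682]
tool_rot: [-1.742, -2.612, 0.002]
contact_force: [0.4, -0.2, -0.1]
opening: 0.0301
grip_force: 0.0
```

>>> {"method": "servo_tool", "body": {"increments": [[[2.0, 0, 0, 0, 0], [1.0, 0, 0, 0, 0], [1.0, 0, 0, 0, 0], [1.0, 0, 0, 0, 0], [1.0, 0, 0, 0, 0]]], "newtons": 30}}

```text
t: 5.7
tool_pos: [0.5435, 0.1094, 0.0694]
tool_rot: [-1.743, -2.613, 0.002]
contact_force: [-4.5, -1.8, 1.3]
opening: 0.015
grip_force: 31.0
```

```bash
python3 - <<'E'
from snap import *
c,o=snap("w3",False);print(o["opening"],o["grip_force"],o["tool_pos"],wv(o["tool_pos"]),o["contact_force"])
cr=c["img"][160:300,190:330];cr=np.clip(cr.astype(float)**.6*255**.4,0,255).astype(np.uint8)
cv2.imwrite("pics/w3c.png",cv2.resize(cr[:,:,::-1],(600,600),interpolation=cv2.INTER_CUBIC))
E
```

```text
0.015012424525398027 30.97271293401718 [0.54354486 0.10938455 0.06942837] [0.02524039 0.08146445] [-4.53240621 -1.81739698  1.30193135]
```

View pics/w3c.png

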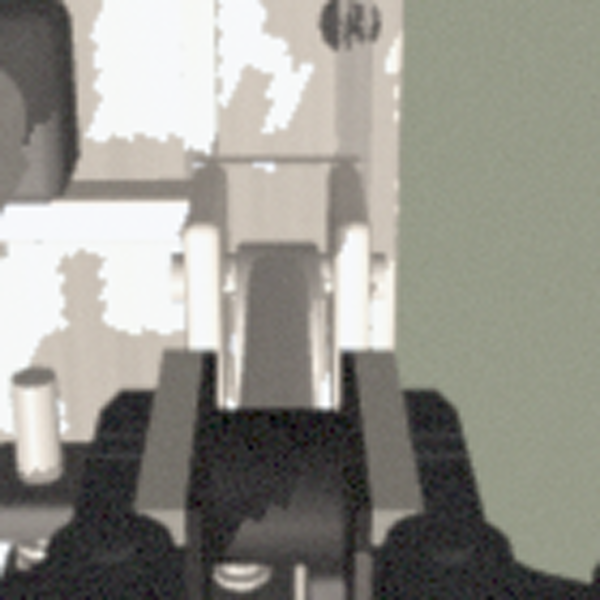

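>>> {"method": "servo_tool", "body": {"increments": [[[1.0, 1.02, 0, 0.08, 0], [1.0, 2.01, 0, 0.3, 0], [1.0, 2.96, 0, 0.68, 0], [1.0, 3.84, 0, 1.19, 0], [1.0, 4.64, 0, 1.82, 0]]]}}

```text
t: 6.25
tool_pos: [0.5262, 0.151, 0.0518]
tool_rot: [1.742, 2.612, -0.006]
contact_force: [-5.4, -8.0, 3.7]
opening: 0.0154
grip_force: 31.2
```

>>> {"method": "servo_tool", "body": {"increments": [[[1.0, 0.69, 0, 0.75, 0], [1.0, 1.26, 0, 1.6, 0], [1.0, 1.7, 0, 2.52, 0], [1.0, 1.99, 0, 3.49, 0], [1.0, 2.05, 0, 3.8, 0]]]}}

```text
t: 6.75
tool_pos: [0.5172, 0.172, 0.0131]
tool_rot: [-1.742, -2.611, 0.002]
contact_force: [-8.4, -0.2, 7.1]
opening: 0.0152
grip_force: 35.2
```

>>> {"method": "servo_tool", "body": {"increments": [[[1.0, 0, 0, 0.1, 0], [1.0, 0, 0, 0.1, 0]]]}}

```text
t: 6.95
tool_pos: [0.5171, 0.1721, 0.0124]
tool_rot: [-1.741, -2.611, 0.002]
contact_force: [-7.9, 1.7, 4.9]
opening: 0.0152
grip_force: 35.1
```

The crop shows the black grip sitting squarely between the pads, so the true grasp point lies about 37 mm up-tool of the reported TCP. The lever has been swung against its limit. Next: release, rise, and plan the nut.

>>> {"method": "servo_tool", "body": {"increments": [[[3.0, 0, 0, -0.2, 0], [3.0, 0, 0, -0.2, 0], [3.0, 0, 0, -3, 0], [3.0, 0, 0, -7, 0], [3.0, 0, 0, -11, 0]]]}}

```text
t: 7.45
tool_pos: [0.5186, 0.1713, 0.1234]
tool_rot: [1.744, 2.613, 0.001]
contact_force: [0.2, -0.3, -0.1]
opening: 0.0298
grip_force: 0.0
```

>>> {"method": "servo_tool", "body": {"increments": [[[4.5, 0, 0, -4, 0], [4.5, 0, 0, -8, 0], [4.5, 0, 0, -8, 0]]]}}

```text
t: 7.75
tool_pos: [0.5232, 0.1722, 0.211]
tool_rot: [1.738, 2.604, 0.017]
contact_force: [1.4, -0.7, 0.7]
opening: 0.0451
grip_force: 0.0
```

```bash
python3 - <<'E'
from snap import *
c,o=snap("w4",False);im=c["img"];print(o["tool_pos"],wv(o["tool_pos"]),yaw(o),o["q"][5])
hsv=cv2.cvtColor(im,cv2.COLOR_RGB2HSV)
# expected pixels
for n,x,y,z in [("nut",-.028,.104,.079),("tipopen",.025,.148,.053),("hinge",.025,.0815,.038)]:print(n,proj([*vw(x,y),z],c,o).round(1))
k=(hsv[...,2]<60)&(np.arange(384)[:,None]<330);n,lab,s,ce=cv2.connectedComponentsWithStats(k.astype(np.uint8))
for i in range(1,n):
    if s[i][4]>40:print(s[i],ce[i].round(1),[wv(px(ce[i],z,c,o)).round(4) for z in(.06,.079)])
plan(o,np.array([*vw(-.0283,.104),.10]),2.404)
plan(o,np.array([*vw(-.0283,.104),.034]),2.404,p0=[*vw(-.0283,.104),.10],y0=2.404)
cv2.imwrite("pics/w4.png",cv2.resize(im[:,:,::-1],(800,600)))
E
```

```text
[0.5231546  0.17220789 0.21101152] [0.03075317 0.14728347] 1.964754180877434 -0.21126289296448433
nut [199.3 218. ]
tipopen [247.5 172.6]
hinge [248.2 221.1]
[ 396    3  116  175 6476] [463.2  98.2] [array([0.2484, 0.2269]), array([0.2351, 0.2272])]
[241 171  14  15 197] [247.3 177.8] [array([0.0248, 0.1438]), array([0.0251, 0.149 ])]
[194 188  26  23 188] [208.5 192.7] [array([-0.0192,  0.1267]), array([-0.0163,  0.133 ])]
[  76  242  177   88 5691] [169.4 298.9] [array([-0.0775, -0.0171]), array([-0.0711, -0.0021])]
[ 296  244  137   86 4786] [348.1 302.8] [array([ 0.1549, -0.0269]), array([ 0.1473, -0.0114])]
[254 256   4  11  44] [255.5 261. ] [array([0.0336, 0.0375]), array([0.0333, 0.0492])]
[-4.35, -5.89, 11.1, -25.17]
[0.0, 0.0, 6.6, -0.0]
```

>>> {"method": "servo_tool", "body": {"increments": [[[4.5, 0, 0, 0, 0], [4.5, 0, 0, 0, 0]]]}}

```text
t: 8.0
tool_pos: [0.5177, 0.1712, 0.2004]
tool_rot: [-1.742, -2.612, 0.003]
contact_force: [-0.2, -0.4, -1.1]
opening: 0.0447
grip_force: 0.0
```

```bash
python3 - <<'E'
from snap import *
c,o=snap("w4",False);im=c["img"];print(o["tool_pos"],wv(o["tool_pos"]),yaw(o))
hsv=cv2.cvtColor(im,cv2.COLOR_RGB2HSV)
for l in(1.1,1.2,1.3,1.35):
    y=.0815+.068*np.sin(l);z=.038+.068*np.cos(l);print(l,proj([*vw(.025,y),z],c,o).round(1),proj([*vw(.025,y),z+.009],c,o).round(1),proj([*vw(.025,y+.009),z],c,o).round(1),proj([*vw(.025,y-.009),z],c,o).round(1))
k=(hsv[...,2]<60)&(np.arange(384)[:,None]<330);n,lab,s,ce=cv2.connectedComponentsWithStats(k.astype(np.uint8))
for i in range(1,n):
    if 40<s[i][4]<1000:print(s[i],ce[i].round(1),[wv(px(ce[i],z,c,o)).round(4) for z in(.06,.079)])
f=lambda p:proj(p,c,o).round(1)
print("plate corners",f([*vw(-.06,.125),.012]),f([*vw(.048,.125),.012]))
cr=im[130:280,180:290];cv2.imwrite("pics/w4c.png",cv2.resize(cr[:,:,::-1],None,fx=4,fy=4,interpolation=cv2.INTER_CUBIC))
E
```

```text
[0.51766547 0.17115007 0.20042861] [0.02528241 0.1484325 ] 1.9648717059487888
1.1 [254.8 185.8] [254.8 188.3] [254.8 177.5] [254.8 193.9]
1.2 [254.8 181.6] [254.8 184. ] [254.8 173.4] [254.8 189.6]
1.3 [254.8 178.1] [254.8 180.3] [254.8 170. ] [254.8 186. ]
1.35 [254.8 176.6] [254.8 178.7] [254.8 168.6] [254.8 184.4]
[248 175  14  15 197] [254.4 181.7] [array([0.0245, 0.144 ]), array([0.0246, 0.1495])]
[200 192  26  21 172] [215.3 196.2] [array([-0.0185,  0.1275]), array([-0.0158,  0.134 ])]
[260 261   5  12  55] [261.8 266.8] [array([0.033 , 0.0379]), array([0.0326, 0.05  ])]
[214 278  46  11 471] [237.5 283.3] [array([0.0033, 0.0148]), array([0.0047, 0.0283])]
plate corners [187.4 185.9] [273.2 185.6]
```

View pics/w4c.png

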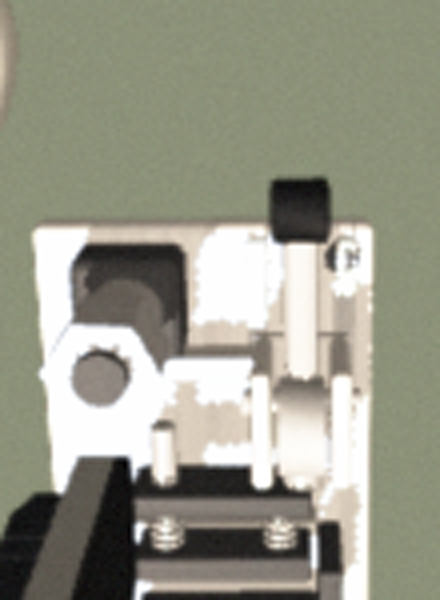

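The crop shows the lever leaning out to the rear (black grip at (300,210)), at about 1.2–1.3 rad by projection. I'll press the tip down to the limit with closed fingers.

>>> {"method": "servo_tool", "body": {"increments": [[[0, 0, 0, 4, 0], [0, 0, 0, 8, 0], [0, 0, 0, 11, 0], [0, 0, 0, 13, 0], [0, 0, 0, 14, 0]]]}}

```text
t: 8.55
tool_pos: [0.5157, 0.1708, 0.0582]
tool_rot: [-1.741, -2.609, 0.007]
contact_force: [-0.7, 0.0, 0.2]
opening: -0.0
grip_force: 0.0
```

>>> {"method": "servo_tool", "body": {"increments": [[[0, 0, 0, 0.5, 0], [0, 0, 0, 1.0, 0], [0, 0, 0, 1.0, 0]]]}}

```text
t: 8.85
tool_pos: [0.5189, 0.1714, 0.0527]
tool_rot: [1.743, 2.613, 0.001]
contact_force: [0.4, 0.2, 0.5]
opening: -0.0001
grip_force: 0.0
```

>>> {"method": "servo_tool", "body": {"increments": [[[0, 0, 0, 0.5, 0], [0, 0, 0, 1.0, 0], [0, 0, 0, 1.0, 0]]]}}

```text
t: 9.15
tool_pos: [0.5187, 0.1715, 0.0424]
tool_rot: [1.743, 2.613, 0.001]
contact_force: [0.1, 0.1, 0.3]
opening: -0.0003
grip_force: 0.0
```

>>> {"method": "servo_tool", "body": {"increments": [[[0, 0, 0, 0.4, 0], [0, 0, 0, 0.8, 0], [0, 0, 0, 0.8, 0]]]}}

```text
t: 9.45
tool_pos: [0.5196, 0.1721, 0.0397]
tool_rot: [-1.743, -2.613, -0.001]
contact_force: [-13.8, -0.6, 27.0]
opening: -0.0002
grip_force: 13.5
```

>>> {"method": "servo_tool", "body": {"increments": [[[0, 0, 0, 0.3, 0], [0, 0, 0, 0.6, 0], [0, 0, 0, 0.6, 0]]]}}

```text
t: 9.75
tool_pos: [0.5204, 0.1726, 0.0384]
tool_rot: [-1.742, -2.613, -0.0]
contact_force: [-25.8, -2.8, 51.7]
opening: 0.0002
grip_force: 26.0
```

Hard contact (52 N with no further motion) confirms the lever is at its limit. Now I'll rise and go to the nut.

>>> {"method": "servo_tool", "body": {"increments": [[[0, 0, 0, -2, 0], [2, 0, 0, -6, 0], [4.5, 0, 0, -8, 0], [4.5, 0, 0, -8, 0], [4.5, 0, 0, -8, 0]]]}}

```text
t: 10.25
tool_pos: [0.5184, 0.1713, 0.1082]
tool_rot: [1.743, 2.613, 0.0]
contact_force: [-1.0, -0.2, -0.2]
opening: 0.0451
grip_force: 0.0
```

```bash
python3 - <<'E'
from snap import *
o=ctrl.get_obs();print(o["tool_pos"],wv(o["tool_pos"]),yaw(o))
plan(o,np.array([*vw(-.028,.104),.11]),2.404)
E
```

```text
[0.51840312 0.1712618  0.10817967] [0.02600581 0.14825004] 1.9649904034136962
[-4.44, -5.39, -0.18, -25.15]
```

>>> {"method": "servo_tool", "body": {"increments": [[[4.5, -1.5, -1.8, 0, -8], [4.5, -3, -3.6, 0, -16], [4.5, -4.44, -5.39, -0.1, -25.15], [4.5, -4.44, -5.39, -0.1, -25.15], [4.5, -4.44, -5.39, -0.1, -25.15]]]}}

```text
t: 10.75
tool_pos: [0.4848, 0.1095, 0.1077]
tool_rot: [-1.136, -2.926, 0.001]
contact_force: [0.2, 0.9, 0.3]
opening: 0.0449
grip_force: 0.0
```

>>> {"method": "servo_tool", "body": {"increments": [[[4.5, 0, 0, 2, 0], [4.5, 0, 0, 4, 0], [4.5, 0, 0, 6, 0], [4.5, 0, 0, 7.4, 0], [4.5, 0, 0, 7.4, 0]]]}}

```text
t: 11.25
tool_pos: [0.4836, 0.11, 0.0324]
tool_rot: [-1.131, -2.925, 0.004]
contact_force: [-1.3, -0.1, 0.3]
opening: 0.045
grip_force: 0.0
```

>>> {"method": "servo_tool", "body": {"increments": [[[3.5, 0, 0, 0, 0], [2.5, 0, 0, 0, 0], [2.5, 0, 0, 0, 0], [2.5, 0, 0, 0, 0]]], "newtons": 50}}

```text
t: 11.65
tool_pos: [0.4861, 0.1095, 0.0364]
tool_rot: [1.132, 2.93, -0.0]
contact_force: [-4.6, -2.5, 4.2]
opening: 0.0272
grip_force: 50.9
```

```bash
python3 - <<'E'
from snap import *
o=ctrl.get_obs();print(o["tool_pos"],wv(o["tool_pos"]),yaw(o),np.degrees(yaw(o)-1.968),o["opening"],o["contact_force"],o["wrist_torque"])
E
```

```text
[0.48605756 0.10954111 0.03637554] [-0.02770636  0.10385767] 2.403898286887742 24.975132135650362 0.027167155136281745 [-4.56689664 -2.45356024  4.15466024] [-0.22813722  0.56764834  0.05210168]
```

>>> {"method": "servo_tool", "body": {"increments": [[[2.5, 0, 0, 0, -8], [2.5, 0, 0, 0, -16], [2.5, 0, 0, 0, -24], [2.5, 0, 0, 0, -32], [2.5, 0, 0, 0, -40]]]}}

```text
t: 12.15
tool_pos: [0.4862, 0.1098, 0.0364]
tool_rot: [0.054, 3.14, 0.001]
contact_force: [-4.0, -0.2, 3.6]
opening: 0.0268
grip_force: 50.7
```

>>> {"method": "servo_tool", "body": {"increments": [[[2.5, 0, 0, 0, -8], [2.5, 0, 0, 0, -16], [2.5, 0, 0, 0, -21], [2.5, 0, 0, 0, -21], [2.5, 0, 0, 0, -21]]]}}

```text
t: 12.65
tool_pos: [0.4861, 0.11, 0.0364]
tool_rot: [-0.508, 3.099, 0.001]
contact_force: [-3.8, 0.9, 6.0]
opening: 0.0269
grip_force: 51.1
```

```bash
python3 - <<'E'
from snap import *
o=ctrl.get_obs();print(o["tool_pos"],wv(o["tool_pos"]),yaw(o),(yaw(o)-1.968)%6.2832,o["opening"],o["contact_force"],o["wrist_torque"],o["q"])
E
```

```text
[0.48614072 0.1099967  0.03635304] [-0.02745335  0.10424558] -2.816739702930028 1.4984602970699719 0.02692007015188746 [-3.83692709  0.86429775  5.98664074] [0.11816173 0.68647915 0.0902829 ] [ 7.26664937e-02 -7.32822012e-02  2.04608346e+00  7.65294314e-04
  1.16802675e+00 -1.82328271e+00]
```

>>> {"method": "servo_tool", "body": {"increments": [[[4.5, 0, 0, 0, 0], [4.5, 0, 0, 0, 0], [4.5, 0, 0, -4, 0], [4.5, 0, 0, -8, 0], [4.5, 0, 0, -12, 0]]]}}

```text
t: 13.15
tool_pos: [0.4857, 0.1096, 0.1564]
tool_rot: [-0.51, 3.1, -0.0]
contact_force: [0.5, 0.9, 0.5]
opening: 0.045
grip_force: 0.0
```

>>> {"method": "servo_tool", "body": {"increments": [[[8.5, 0, 0, -4, 0], [8.5, 0, 0, -8, 0], [8.5, 0, 0, -8, 0], [8.5, 0, 0, -8, 0], [8.5, 0, 0, -8, 0]]]}}

```text
t: 13.65
tool_pos: [0.4852, 0.1095, 0.2338]
tool_rot: [0.51, -3.098, -0.0]
contact_force: [0.4, 0.6, -0.3]
opening: 0.0846
grip_force: 0.0
```

```bash
python3 - <<'E'
from snap import *
c,o=snap("w5",False);g=cv2.cvtColor(c["img"],cv2.COLOR_RGB2GRAY).astype(np.float32);print(o["tool_pos"],wv(o["tool_pos"]))
ys=np.arange(-.03,.07,.001)
P=np.array([[proj([*vw(x,y),.048],c,o) for x in(-.02,-.01,0,.01)] for y in ys],np.float32)
v=cv2.remap(g,P[...,0],P[...,1],cv2.INTER_LINEAR).mean(1)
print([(int(round(1000*y)),int(a)) for y,a in zip(ys,v)])
print(proj([*vw(0,0),.048],c,o))
d=c["img"]
# bar approach: bar geometry from top view
t=pickle.load(open("d0.pkl","rb"))["top"];im=t["img"];hsv=cv2.cvtColor(im,cv2.COLOR_RGB2HSV)
m=((hsv[...,2]>185)&(hsv[...,1]<40)).astype(np.uint8);n,l,s,ce=cv2.connectedComponentsWithStats(m)
i=l[204,329];pt=np.argwhere(l==i)[:,::-1].astype(np.float32)
W=np.array([px(p,.034,t)[:2] for p in pt]);print(cv2.minAreaRect((W*1000).astype(np.float32)))
vx,vy,x,y=cv2.fitLine((W*1000).astype(np.float32),cv2.DIST_L2,0,.01,.01).ravel();print("bar line",vx,vy,x,y,np.arctan2(-vy,-vx) if vx<0 else np.arctan2(vy,vx),W.min(0),W.max(0))
E
```

```text
[0.4851614  0.10954667 0.23377336] [-0.02853052  0.10420964]
[(-30, 147), (-29, 148), (-28, 148), (-27, 147), (-26, 148), (-25, 147), (-24, 146), (-23, 140), (-22, 134), (-21, 126), (-20, 124), (-19, 124), (-18, 122), (-17, 121), (-16, 121), (-15, 121), (-14, 120), (-13, 119), (-12, 118), (-11, 116), (-10, 117), (-9, 119), (-8, 118), (-7, 117), (-6, 116), (-5, 116), (-4, 116), (-3, 110), (-2, 88), (-1, 58), (0, 36), (1, 30), (2, 29), (3, 29), (4, 30), (5, 45), (6, 99), (7, 181), (8, 211), (9, 213), (10, 212), (11, 211), (12, 210), (13, 210), (14, 212), (15, 222), (16, 238), (17, 249), (18, 254), (19, 255), (20, 255), (21, 255), (22, 254), (23, 254), (24, 243), (25, 184), (26, 142), (27, 125), (28, 121), (29, 120), (30, 119), (31, 117), (32, 101), (33, 69), (34, 59), (35, 80), (36, 115), (37, 153), (38, 195), (39, 218), (40, 215), (41, 211), (42, 214), (43, 221), (44, 204), (45, 211), (46, 217), (47, 205), (48, 162), (49, 129), (50, 120), (51, 119), (52, 120), (53, 117), (54, 109), (55, 84), (56, 61), (57, 64), (58, 110), (59, 185), (60, 212), (61, 210), (62, 206), (63, 204), (64, 203), (65, 202), (66, 203), (67, 203), (68, 202), (69, 202)]
[174.22162353 196.37552047]
((553.4302978515625, -282.30902099609375), (19.635251998901367, 156.63414001464844), 78.2525634765625)
bar line 0.9795619 -0.20114286 552.03 -282.18018 -0.20252448 [ 0.47758276 -0.30349498] [ 0.62967038 -0.2592444 ]
```

```bash
python3 - <<'E'
from snap import *
c,o=pickle.load(open("w1.pkl","rb"));g=cv2.cvtColor(c["img"],cv2.COLOR_RGB2GRAY).astype(np.float32)
ys=np.arange(-.03,.05,.001)
P=np.array([[proj([*vw(x,y),.048],c,o) for x in(-.02,-.01,0,.01)] for y in ys],np.float32)
v=cv2.remap(g,P[...,0],P[...,1],cv2.INTER_LINEAR).mean(1)
print([(int(round(1000*y)),int(a)) for y,a in zip(ys,v)])
o=ctrl.get_obs()
u=np.array([np.cos(-.2015),np.sin(-.2015)])
# plain end: near end of bar line
pe=np.array([.55203,-.28218]);print("mid",pe)
plan(o,np.array([.48,-.20,.25]),np.pi-.2015-2*np.pi)
E
```

```text
[(-30, 145), (-29, 146), (-28, 144), (-27, 144), (-26, 144), (-25, 143), (-24, 139), (-23, 127), (-22, 128), (-21, 133), (-20, 133), (-19, 132), (-18, 132), (-17, 132), (-16, 132), (-15, 133), (-14, 133), (-13, 132), (-12, 131), (-11, 131), (-10, 132), (-9, 133), (-8, 133), (-7, 131), (-6, 132), (-5, 132), (-4, 132), (-3, 112), (-2, 87), (-1, 57), (0, 44), (1, 37), (2, 34), (3, 34), (4, 35), (5, 36), (6, 48), (7, 71), (8, 116), (9, 132), (10, 135), (11, 133), (12, 132), (13, 130), (14, 120), (15, 89), (16, 57), (17, 50), (18, 59), (19, 72), (20, 70), (21, 75), (22, 88), (23, 116), (24, 156), (25, 190), (26, 207), (27, 204), (28, 202), (29, 208), (30, 176), (31, 148), (32, 131), (33, 132), (34, 131), (35, 129), (36, 118), (37, 90), (38, 57), (39, 43), (40, 47), (41, 57), (42, 66), (43, 81), (44, 114), (45, 162), (46, 217), (47, 238), (48, 240), (49, 238)]
mid [ 0.55203 -0.28218]
[5.2, -14.58, -0.84, 15.13]
[1.21, -15.43, -0.84, 15.13]
```

```bash
python3 - <<'E'
from snap import *
o=ctrl.get_obs();plan(o,np.array([.50,-.27,.2]),2.94,maxd=.2)
E
```

```text
[5.37, -18.22, 1.66, 15.13]
[0.43, -18.99, 1.66, 15.13]
```

>>> {"method": "servo_tool", "body": {"increments": [[[8.5, 1.4, -4.5, 0.4, 4], [8.5, 2.7, -9, 0.8, 8], [8.5, 4, -13.6, 1.2, 12], [8.5, 5.37, -18.22, 1.66, 15.13], [8.5, 5.37, -18.22, 1.66, 15.13]]]}}

```text
t: 14.2
tool_pos: [0.492, -0.0845, 0.2159]
tool_rot: [0.086, -3.136, 0.0]
contact_force: [-0.5, 0.4, 0.9]
opening: 0.085
grip_force: 0.0
```

>>> {"method": "servo_tool", "body": {"increments": [[[8.5, 0.1, -4.7, 0.4, 4], [8.5, 0.2, -9.4, 0.8, 8], [8.5, 0.3, -14, 1.2, 12], [8.5, 0.43, -18.99, 1.66, 15.13], [8.5, 0.43, -18.99, 1.66, 15.13]]]}}

```text
t: 14.7
tool_pos: [0.4998, -0.2734, 0.1993]
tool_rot: [-0.324, -3.121, -0.001]
contact_force: [-0.6, 0.2, -0.3]
opening: 0.0851
grip_force: 0.0
```

>>> {"method": "servo_tool", "body": {"increments": [[[8.5, 0, 0, 0, 0], [8.5, 0, 0, 0, 0]]]}}

```text
t: 14.9
tool_pos: [0.501, -0.2685, 0.2012]
tool_rot: [-0.313, -3.125, -0.002]
contact_force: [0.7, 0.7, 0.5]
opening: 0.0847
grip_force: 0.0
```

```bash
cat > bar.py <<'E'
from snap import *
def bar(c,o,z,seed,pr=True):
    "fit the bright bar's top face at height z near world seed; returns corners of its quad"
    hsv=cv2.cvtColor(c["img"],cv2.COLOR_RGB2HSV);m=((hsv[...,2]>170)&(hsv[...,1]<45)).astype(np.uint8)
    n,l,s,ce=cv2.connectedComponentsWithStats(m,connectivity=4);uv=proj(seed,c,o);k=l[int(round(uv[1])),int(round(uv[0]))]
    print("seed",uv.round(1),"comp",k,s[k],ce[k].round(1))
    pt=np.argwhere(l==k)[:,::-1];W=np.array([px(p,z,c,o)[:2] for p in pt])*1000
    vx,vy,x,y=cv2.fitLine(W.astype(np.float32),cv2.DIST_L2,0,.01,.01).ravel()
    u=np.array([vx,vy]);t=(W-[x,y])@u;q=(W-[x,y])@[-vy,vx]
    print("dir",np.arctan2(vy,vx),"mid",x,y,"end-",np.array([x,y])+t.min()*u,"end+",np.array([x,y])+t.max()*u,"len",np.ptp(t),"widths",[ (int(a),round(float(np.ptp(q[(t>=a)&(t<a+10)])),1)) for a in range(int(t.min()),int(t.max())-9,15)])
E
python3 - <<'E'
from bar import *
c,o=snap("w6",False);print(o["tool_pos"],yaw(o),o["q"])
bar(c,o,.034,[.50,-.272,.034])
E
```

```text
[ 0.50096557 -0.26852641  0.20123368] 2.941840763165776 [-6.23217950e-01 -7.44699428e-02  1.75477892e+00  4.84117279e-04
  1.46311668e+00 -1.99431398e+00]
seed [251.7 171.8] comp 15 [ 245  149   17  122 1765] [252.9 206.7]
dir -0.2091643 mid 544.5666 -279.6968 end- [ 474.28776027 -264.77879513] end+ [ 629.55356489 -297.73690328] len 158.72525539984338 widths [(-71, 17.2), (-56, 17.4), (-41, 17.7), (-26, 16.7), (-11, 17.0), (4, 17.2), (19, 17.4), (34, 16.4), (49, 16.6), (64, 16.8)]
```

```bash
python3 - <<'E'
from snap import *
o=ctrl.get_obs();plan(o,np.array([.5056,-.2714,.07]),np.pi-.2085)
E
```

```text
[-0.5, -0.21, 13.17, 0.53]
```

>>> {"method": "servo_tool", "body": {"increments": [[[4.5, -0.5, -0.21, 4, 0.5], [4.5, -0.5, -0.21, 8, 0.5], [4.5, -0.5, -0.21, 12, 0.5], [4.5, -0.5, -0.21, 13.2, 0.5], [4.5, -0.5, -0.21, 13.2, 0.5]]]}}

```text
t: 15.45
tool_pos: [0.5044, -0.2709, 0.0682]
tool_rot: [-0.326, -3.121, -0.004]
contact_force: [-0.4, -0.5, 0.4]
opening: 0.0448
grip_force: 0.0
```

>>> {"method": "servo_tool", "body": {"increments": [[[4.5, 0, 0, 3, 0], [4.5, 0, 0, 5, 0], [4.5, 0, 0, 6.5, 0], [4.5, 0, 0, 6.9, 0], [4.5, 0, 0, 6.9, 0]]]}}

```text
t: 15.95
tool_pos: [0.5063, -0.2733, 0.0022]
tool_rot: [0.329, 3.123, -0.001]
contact_force: [0.3, -0.4, 0.6]
opening: 0.0451
grip_force: 0.0
```

>>> {"method": "servo_tool", "body": {"increments": [[[3, 0, 0, 0, 0], [1.5, 0, 0, 0, 0], [1.5, 0, 0, 0, 0], [1.5, 0, 0, 0, 0], [1.5, 0, 0, 0, 0]]], "newtons": 90}}

```text
t: 16.45
tool_pos: [0.5066, -0.2737, 0.0029]
tool_rot: [0.329, 3.122, -0.002]
contact_force: [-2.0, 1.5, 7.1]
opening: 0.016
grip_force: 57.2
```

```bash
python3 - <<'E'
from snap import *
o=ctrl.get_obs();print(o["tool_pos"],yaw(o),o["opening"],o["grip_force"],o["contact_force"])
E
```

```text
[ 0.50659357 -0.27373489  0.00289105] 2.931658701419062 0.015986338939328795 57.22379922866821 [-1.95764734  1.50257548  7.07553204]
```

>>> {"method": "servo_tool", "body": {"increments": [[[1.4, 0, 0, 0, 0], [1.4, 0, 0, -1, 0], [1.4, 0, 0, -2.5, 0], [1.4, 0, 0, -4, 0], [1.4, 0, 0, -5.5, 0]]]}}

```text
t: 16.95
tool_pos: [0.5058, -0.2732, 0.0579]
tool_rot: [0.329, 3.123, -0.001]
contact_force: [0.9, -0.0, -1.3]
opening: 0.0156
grip_force: 75.4
```

>>> {"method": "servo_tool", "body": {"increments": [[[1.4, 0, 0, -2, 0], [1.4, 0, 0, -4.5, 0], [1.4, 0, 0, -4.5, 0]]]}}

```text
t: 17.25
tool_pos: [0.5083, -0.275, 0.1067]
tool_rot: [0.328, 3.116, -0.007]
contact_force: [0.4, -0.3, -0.2]
opening: 0.0155
grip_force: 75.4
```

```bash
python3 - <<'E'
from bar import *
c,o=snap("w7",False);print(o["tool_pos"],yaw(o),o["opening"],o["grip_force"],o["contact_force"],o["wrist_torque"])
p=o["tool_pos"];u=np.array([np.cos(-.2095),np.sin(-.2095),0])
z=.034+p[2]-.0029
for d in(.03,.06):
    try: bar(c,o,z,[*(p+d*u)[:2],z])
    except Exception as e:print(e)
plan(o,np.array([.4495,-.0634,.09]),.397)
E
```

```text
[ 0.50830781 -0.27496651  0.10673619] 2.9317558528480006 0.015465966069078069 75.38374900817871 [ 0.43940452 -0.28749562 -0.20279027] [0.01165078 0.04262149 0.01698617]
seed [255.2 311.7] comp 4 [ 234  205   38  150 4777] [254.6 277.6]
dir -0.19874893 mid 517.3141 -277.18646 end- [ 475.05051576 -268.6742462 ] end+ [ 567.90267524 -287.37540265] len 94.71671736114567 widths [(-43, 17.7), (-28, 16.9), (-13, 15.3), (2, 16.4), (17, 17.4), (32, 20.9)]
seed [255.2 352.9] comp 4 [ 234  205   38  150 4777] [254.6 277.6]
dir -0.19874893 mid 517.3141 -277.18646 end- [ 475.05051576 -268.6742462 ] end+ [ 567.90267524 -287.37540265] len 94.71671736114567 widths [(-43, 17.7), (-28, 16.9), (-13, 15.3), (2, 16.4), (17, 17.4), (32, 20.9)]
[2.54, 4.87, 0.42, 36.31]
[4.93, 2.42, 0.42, 36.31]
[5.4, -0.97, 0.42, 36.31]
[3.78, -3.98, 0.42, 36.31]
```

>>> {"method": "servo_tool", "body": {"increments": [[[1.4, 0.6, 1.2, 0, 7.5], [1.4, 1.2, 2.4, 0, 15], [1.4, 1.8, 3.6, 0, 22.5], [1.4, 2.4, 4.6, 0, 30], [1.4, 2.54, 4.87, 0, 36.3]]]}}

```text
t: 17.8
tool_pos: [0.4895, -0.2184, 0.0993]
tool_rot: [-1.291, -2.861, -0.001]
contact_force: [0.4, -0.3, -1.7]
opening: 0.0155
grip_force: 75.4
```

>>> {"method": "servo_tool", "body": {"increments": [[[1.4, 1.2, 0.6, 0, 7.5], [1.4, 2.4, 1.2, 0, 15], [1.4, 3.6, 1.8, 0, 22.5], [1.4, 4.6, 2.4, 0, 30], [1.4, 4.93, 2.42, 0, 36.3]]]}}

```text
t: 18.3
tool_pos: [0.475, -0.1656, 0.0994]
tool_rot: [-2.117, -2.317, 0.001]
contact_force: [0.2, 0.6, 0.4]
opening: 0.0155
grip_force: 75.4
```

>>> {"method": "servo_tool", "body": {"increments": [[[1.4, 1.3, -0.2, 0, 7.5], [1.4, 2.6, -0.4, 0, 15], [1.4, 3.9, -0.6, 0, 22.5], [1.4, 5, -0.9, 0, 30], [1.4, 5.4, -0.97, 0, 36.3]]]}}

```text
t: 18.8
tool_pos: [0.4601, -0.113, 0.0995]
tool_rot: [-2.734, -1.542, 0.002]
contact_force: [0.3, 0.2, -0.8]
opening: 0.0153
grip_force: 75.4
```

>>> {"method": "servo_tool", "body": {"increments": [[[1.4, 0.9, -1, 0, 7.5], [1.4, 1.8, -2, 0, 15], [1.4, 2.7, -3, 0, 22.5], [1.4, 3.6, -3.8, 0, 30], [1.4, 3.78, -3.98, 0, 36.3]]]}}

```text
t: 19.3
tool_pos: [0.4455, -0.0601, 0.0996]
tool_rot: [-3.079, -0.614, 0.003]
contact_force: [0.0, -0.4, -1.0]
opening: 0.0157
grip_force: 75.5
```

>>> {"method": "servo_tool", "body": {"increments": [[[1.4, 0, 0, 2, 0], [1.4, 0, 0, 4, 0], [1.4, 0, 0, 6, 0], [1.4, 0, 0, 6, 0]]]}}

```text
t: 19.7
tool_pos: [0.4431, -0.0603, 0.037]
tool_rot: [-3.076, -0.619, 0.012]
contact_force: [-0.8, 0.7, -1.2]
opening: 0.0156
grip_force: 75.4
```

```bash
python3 - <<'E'
from snap import *
o=ctrl.get_obs();print(o["tool_pos"],yaw(o),o["q"],o["opening"],o["grip_force"],o["contact_force"])
plan(o,np.array([.4495,-.0634,.0]),.397)
E
```

```text
[ 0.44309049 -0.06027203  0.03696736] 0.39744936468970127 [-3.01952509e-01 -2.01282138e-01  2.15875487e+00  8.33845728e-05
  1.19265955e+00  8.71381355e-01] 0.015634827299211566 75.37095665931702 [-0.75983412  0.69105579 -1.15049103]
[0.47, 0.54, 3.7, 0.03]
```

>>> {"method": "servo_tool", "body": {"increments": [[[1.4, 0, 0, 1.5, 0], [1.4, 0, 0, 3, 0], [1.4, 0, 0, 4.2, 0], [1.4, 0, 0, 4.5, 0], [1.4, 0, 0, 4.5, 0]]]}}

```text
t: 20.2
tool_pos: [0.4464, -0.0613, -0.0041]
tool_rot: [-3.079, -0.62, 0.001]
contact_force: [0.3, -0.1, -0.9]
opening: 0.0154
grip_force: 75.4
```

>>> {"method": "servo_tool", "body": {"increments": [[[1.4, 0, 0, 0.2, 0], [1.4, 0, 0, 0.3, 0], [1.4, 0, 0, 0.3, 0]]]}}

```text
t: 20.5
tool_pos: [0.4471, -0.0615, -0.0064]
tool_rot: [3.079, 0.62, 0.001]
contact_force: [-1.0, 0.5, -0.7]
opening: 0.0153
grip_force: 75.4
```

>>> {"method": "servo_tool", "body": {"increments": [[[1.4, 0, 0, 0.3, 0], [1.4, 0, 0, 0.5, 0], [1.4, 0, 0, 0.5, 0]]]}}

```text
t: 20.8
tool_pos: [0.4464, -0.0613, -0.0122]
tool_rot: [-3.079, -0.62, 0.001]
contact_force: [-0.6, 0.3, -2.3]
opening: 0.0159
grip_force: 75.4
```

>>> {"method": "servo_tool", "body": {"increments": [[[1.4, 0, 0, 0.2, 0], [1.4, 0, 0, 0.2, 0]]]}}

```text
t: 21.0
tool_pos: [0.4468, -0.0614, -0.0128]
tool_rot: [-3.079, -0.62, 0.002]
contact_force: [-4.6, 1.9, 6.8]
opening: 0.0158
grip_force: 76.4
```

>>> {"method": "servo_tool", "body": {"increments": [[[3.2, 0, 0, -0.1, 0], [3.2, 0, 0, -0.1, 0], [3.2, 0, 0, -0.1, 0], [3.2, 0, 0, -3, 0], [3.2, 0, 0, -6, 0]]]}}

```text
t: 21.5
tool_pos: [0.4453, -0.061, 0.0455]
tool_rot: [-3.078, -0.62, 0.005]
contact_force: [0.0, -0.6, 0.8]
opening: 0.0318
grip_force: 0.0
```

>>> {"method": "servo_tool", "body": {"increments": [[[8, -3, 0, -4, 0], [8.5, -6, 0, -8, 0], [8.5, -6, 0, -10, 0], [8.5, -6, 0, -10, 0], [8.5, -6, 0, -10, 0]]]}}

```text
t: 22.0
tool_pos: [0.3914, -0.0847, 0.1459]
tool_rot: [3.08, 0.62, 0.001]
contact_force: [-0.2, 0.8, -0.6]
opening: 0.0848
grip_force: 0.0
```

```bash
python3 - <<'E'
from bar import *
c,o=snap("w8",False);print(o["tool_pos"],yaw(o),o["opening"])
bar(c,o,.018,[.42,-.074,.018])
E
```

```text
[ 0.39144152 -0.08466611  0.1459341 ] 0.3973927908101411 0.08484006768739191
seed [255.3 152. ] comp 51 [ 245   85   21  154 2629] [255.6 157.8]
dir 0.422125 mid 412.67438 -77.39708 end- [ 332.48298817 -113.41293947] end+ [477.52316255 -48.27194787] len 158.99686186469575 widths [(-87, 16.5), (-72, 17.6), (-57, 17.3), (-42, 16.9), (-27, 16.8), (-12, 17.3), (3, 17.3), (18, 17.6), (33, 16.7), (48, 17.2)]
```

>>> {"method": "servo_tool", "body": {"increments": [[[4.5, -0.2, 0.25, 4, -1], [4.0, -0.2, 0.25, 8, -1], [3.5, -0.2, 0.25, 12, -1], [3.5, -0.2, 0.25, 14, -1], [3.5, -0.2, 0.25, 14, -1]]]}}

```text
t: 22.55
tool_pos: [0.3856, -0.0854, 0.0004]
tool_rot: [-3.067, -0.646, 0.016]
contact_force: [-1.0, 0.7, 0.4]
opening: 0.035
grip_force: 0.0
```

>>> {"method": "servo_tool", "body": {"increments": [[[3.5, 0, 0, 0.8, 0], [3.5, 0, 0, 1.5, 0], [3.5, 0, 0, 1.7, 0], [3.5, 0, 0, 1.7, 0]]]}}

```text
t: 22.95
tool_pos: [0.3909, -0.0879, -0.0105]
tool_rot: [3.074, 0.647, 0.001]
contact_force: [0.1, 0.2, 0.2]
opening: 0.0348
grip_force: 0.0
```

>>> {"method": "servo_tool", "body": {"increments": [[[2.5, 0, 0, 0, 0], [1.4, 0, 0, 0, 0], [1.4, 0, 0, 0, 0], [1.4, 0, 0, 0, 0], [1.4, 0, 0, 0, 0]]]}}

```text
t: 23.45
tool_pos: [0.3913, -0.088, -0.0098]
tool_rot: [3.073, 0.647, 0.002]
contact_force: [-1.8, 0.3, 5.3]
opening: 0.0151
grip_force: 69.7
```

>>> {"method": "servo_tool", "body": {"increments": [[[1.4, 0, 0, -1, 0], [1.4, 0, 0, -4, 0], [1.4, 0, 0, -7, 0], [1.4, 0, 0, -10, 0], [1.4, 0, 0, -10, 0]]]}}

```text
t: 23.95
tool_pos: [0.3937, -0.0891, 0.0944]
tool_rot: [3.069, 0.646, 0.013]
contact_force: [2.2, 0.3, -0.6]
opening: 0.0154
grip_force: 69.2
```

```bash
python3 - <<'E'
from bar import *
c,o=snap("w9",False);print(o["tool_pos"],yaw(o),o["opening"],o["grip_force"],o["contact_force"])
p=o["tool_pos"];h=yaw(o);z=p[2]+.0128+.018
d=.06
try: bar(c,o,z,[p[0]-.03*np.cos(h),p[1]-.03*np.sin(h),z]);bar(c,o,z,[p[0]+d*np.cos(h),p[1]+d*np.sin(h),z])
except Exception as e:print(e)
E
```

```text
[ 0.39367262 -0.08906537  0.09436958] 0.41495141488744564 0.015441428344036666 69.20777678489685 [ 2.19954481  0.28765118 -0.57194661]
seed [254.3 311.3] comp 2 [ 233   68   41  286 9576] [254.3 198.3]
dir 0.41997108 mid 423.40677 -76.0311 end- [ 339.11672832 -113.66978851] end+ [480.09527001 -50.71753754] len 154.39538999844032 widths [(-92, 16.8), (-77, 17.1), (-62, 16.7), (-47, 15.6), (-32, 14.1), (-17, 15.7), (-2, 17.1), (13, 17.1), (28, 17.3), (43, 17.1)]
seed [254.1 149.8] comp 2 [ 233   68   41  286 9576] [254.3 198.3]
dir 0.41997108 mid 423.40677 -76.0311 end- [ 339.11672832 -113.66978851] end+ [480.09527001 -50.71753754] len 154.39538999844032 widths [(-92, 16.8), (-77, 17.1), (-62, 16.7), (-47, 15.6), (-32, 14.1), (-17, 15.7), (-2, 17.1), (13, 17.1), (28, 17.3), (43, 17.1)]
```

```bash
python3 - <<'E'
from snap import *
o=ctrl.get_obs();print(o["tool_pos"],yaw(o))
plan(o,np.array([*vw(-.0690,.0117),.085]),.3974)
E
```

```text
[ 0.39219536 -0.08844614  0.09183964] 0.4150019127366251
[12.28, -5.19, 0.68, 1.01]
```

>>> {"method": "servo_tool", "body": {"increments": [[[1.4, 4, -1.7, 0, 0.5], [1.4, 8, -3.4, 0.3, 1], [1.4, 12.28, -5.19, 0.68, 1], [1.4, 12.28, -5.19, 0.68, 1], [1.4, 12.28, -5.19, 0.68, 1]]]}}

```text
t: 24.5
tool_pos: [0.4807, 0.0101, 0.0803]
tool_rot: [-3.078, -0.623, 0.007]
contact_force: [-0.0, -0.4, -0.8]
opening: 0.0153
grip_force: 69.2
```

>>> {"method": "servo_tool", "body": {"increments": [[[1.4, 0, 0, 0, 0], [1.4, 0, 0, 0, 0]]]}}

```text
t: 24.7
tool_pos: [0.4811, 0.0086, 0.082]
tool_rot: [-3.08, -0.618, 0.001]
contact_force: [-0.2, -0.3, -0.1]
opening: 0.0156
grip_force: 69.2
```

```bash
python3 - <<'E'
from bar import *
c,o=snap("w10",False);print(o["tool_pos"],wv(o["tool_pos"]),yaw(o),o["grip_force"])
p=o["tool_pos"];h=yaw(o);z=p[2]+.0098+.018
bar(c,o,z,[p[0]+.04*np.cos(h),p[1]+.04*np.sin(h),z])
g=cv2.cvtColor(c["img"],cv2.COLOR_RGB2GRAY).astype(np.float32)
# jaw/pad top profile across y at several x
for x in(-.02,0,.02):
    ys=np.arange(-.03,.045,.001);P=np.array([[proj([*vw(x+e,y),.048],c,o) for e in(-.003,0,.003)] for y in ys],np.float32)
    v=cv2.remap(g,P[...,0],P[...,1],cv2.INTER_LINEAR).mean(1);print(x,[int(a) for a in v])
cv2.imwrite("pics/w10.png",c["img"][:,:,::-1])
E
```

```text
[0.4811014  0.00855155 0.081993  ] [-0.07136149  0.01265634] 0.39605219570328515 69.24264907836914
seed [253.8 190.1] comp 2 [   47    44   266   310 16084] [230.3 158.6]
dir 0.6315839 mid 524.50446 37.7931 end- [432.28279303 -29.67106028] end+ [575.79929166  75.3175029 ] len 177.81896426726485 widths [(-114, 16.4), (-99, 19.6), (-84, 19.1), (-69, 18.1), (-54, 17.5), (-39, 18.6), (-24, 35.5), (-9, 74.9), (6, 73.1), (21, 36.0), (36, 50.6), (51, 78.9)]
-0.02 [106, 106, 105, 107, 107, 106, 116, 197, 152, 94, 104, 102, 102, 98, 98, 97, 96, 97, 94, 93, 90, 91, 91, 88, 87, 85, 87, 86, 78, 62, 169, 242, 243, 243, 243, 244, 243, 243, 243, 243, 243, 243, 243, 243, 243, 243, 243, 243, 242, 242, 243, 243, 243, 243, 242, 197, 76, 45, 47, 43, 45, 44, 46, 94, 120, 134, 134, 122, 129, 137, 126, 120, 134, 126, 115]
0 [106, 105, 107, 106, 107, 106, 113, 194, 150, 90, 97, 96, 96, 94, 92, 95, 93, 91, 89, 87, 86, 87, 89, 87, 85, 84, 86, 84, 76, 65, 176, 241, 243, 243, 243, 243, 243, 243, 243, 243, 243, 243, 243, 243, 243, 243, 243, 243, 242, 242, 243, 243, 243, 243, 241, 208, 87, 47, 45, 44, 43, 45, 48, 114, 164, 164, 164, 164, 165, 164, 164, 164, 164, 163, 159]
0.02 [105, 106, 108, 105, 107, 105, 111, 192, 160, 85, 92, 91, 91, 89, 89, 90, 89, 89, 89, 86, 83, 86, 88, 87, 85, 82, 83, 84, 76, 57, 143, 241, 243, 243, 243, 243, 243, 243, 243, 243, 243, 243, 243, 243, 243, 243, 243, 243, 242, 242, 242, 242, 242, 242, 241, 213, 95, 46, 45, 45, 43, 46, 43, 101, 117, 138, 138, 121, 135, 142, 132, 122, 140, 136, 114]
```

The profile puts the jaw face at about y=0.4 mm and the pad at about 24.7 mm, with the bar centred between them at 12.6 mm. Descending.

>>> {"method": "servo_tool", "body": {"increments": [[[1.4, 0, 0, 1.5, 0], [1.4, 0, 0, 3, 0], [1.4, 0, 0, 4, 0], [1.4, 0, 0, 5, 0], [1.4, 0, 0, 5, 0]]]}}

```text
t: 25.25
tool_pos: [0.4807, 0.0091, 0.0309]
tool_rot: [-3.079, -0.619, 0.004]
contact_force: [-0.0, 0.8, -0.5]
opening: 0.0151
grip_force: 69.3
```

>>> {"method": "servo_tool", "body": {"increments": [[[1.4, 0, 0, 0.5, 0], [1.4, 0, 0, 1.0, 0], [1.4, 0, 0, 1.3, 0], [1.4, 0, 0, 1.3, 0]]]}}

```text
t: 25.65
tool_pos: [0.4817, 0.0094, 0.019]
tool_rot: [-3.079, -0.62, 0.001]
contact_force: [-0.9, 0.2, -0.1]
opening: 0.0154
grip_force: 69.3
```

>>> {"method": "servo_tool", "body": {"increments": [[[1.4, 0, 0, 0.2, 0], [1.4, 0, 0, 0.3, 0], [1.4, 0, 0, 0.3, 0]]]}}

```text
t: 25.95
tool_pos: [0.482, 0.0093, 0.0164]
tool_rot: [-3.08, -0.62, 0.0]
contact_force: [0.8, 0.5, -1.3]
opening: 0.0152
grip_force: 69.3
```

>>> {"method": "servo_tool", "body": {"increments": [[[1.4, 0.2, 0, 0, 0], [1.4, 0.45, 0, 0, 0], [1.4, 0.45, 0, 0, 0]]]}}

```text
t: 26.25
tool_pos: [0.4865, 0.0111, 0.0166]
tool_rot: [3.08, 0.621, 0.0]
contact_force: [-0.6, 0.1, -0.7]
opening: 0.015
grip_force: 69.3
```

>>> {"method": "servo_tool", "body": {"increments": [[[1.4, 0.1, 0, 0, 0], [1.4, 0.1, 0, 0, 0]]]}}

```text
t: 26.45
tool_pos: [0.4866, 0.0113, 0.0161]
tool_rot: [3.08, 0.62, -0.002]
contact_force: [-1.6, -0.7, -0.3]
opening: 0.0155
grip_force: 69.3
```

>>> {"method": "servo_tool", "body": {"increments": [[[1.4, 0.1, 0, 0, 0], [1.4, 0.1, 0, 0, 0]]]}}

```text
t: 26.65
tool_pos: [0.4865, 0.0114, 0.0158]
tool_rot: [3.08, 0.621, -0.006]
contact_force: [-5.1, -2.9, 1.0]
opening: 0.0154
grip_force: 69.5
```

>>> {"method": "servo_tool", "body": {"increments": [[[1.4, 0, 0, 0.2, 0], [1.4, 0, 0, 0.2, 0]]]}}

```text
t: 26.85
tool_pos: [0.4864, 0.0113, 0.0141]
tool_rot: [3.079, 0.621, -0.007]
contact_force: [-7.0, -3.8, 3.6]
opening: 0.0152
grip_force: 69.8
```

>>> {"method": "servo_tool", "body": {"increments": [[[1.4, 0, 0, 0.1, 0], [1.4, 0, 0, 0.1, 0]]]}}

```text
t: 27.05
tool_pos: [0.4864, 0.0113, 0.014]
tool_rot: [3.08, 0.621, -0.008]
contact_force: [-10.1, -2.3, 10.5]
opening: 0.0158
grip_force: 70.5
```

>>> {"method": "servo_tool", "body": {"increments": [[[1.4, 0, 0.15, -0.1, 0], [1.4, 0, 0.3, -0.1, 0], [1.4, 0, 0.3, -0.1, 0]]]}}

```text
t: 27.35
tool_pos: [0.4871, 0.0096, 0.0141]
tool_rot: [-3.077, -0.621, 0.008]
contact_force: [-8.8, 1.4, 5.8]
opening: 0.0155
grip_force: 70.1
```

>>> {"method": "servo_tool", "body": {"increments": [[[1.4, 0, 0.1, 0, 0], [1.4, 0, 0.1, 0, 0]]]}}

```text
t: 27.55
tool_pos: [0.4873, 0.0093, 0.0141]
tool_rot: [-3.076, -0.621, 0.008]
contact_force: [-8.7, 2.7, 6.0]
opening: 0.0154
grip_force: 70.3
```

```bash
python3 - <<'E'
from snap import *
o=ctrl.get_obs();print(o["tool_pos"],wv(o["tool_pos"]),yaw(o),o["contact_force"],wv(o["contact_force"][:2]+V["o"]))
E
```

```text
[0.4872556  0.0092558  0.01407969] [-0.06541432  0.0109239 ] 0.3984457490150425 [-8.68478115  2.72966978  5.95761011] [-6.95153635  5.87815133]
```

>>> {"method": "servo_tool", "body": {"increments": [[[1.4, 0, 0.15, -0.05, 0], [1.4, 0, 0.15, -0.05, 0]]]}}

```text
t: 27.75
tool_pos: [0.4882, 0.0074, 0.0143]
tool_rot: [-3.077, -0.621, 0.007]
contact_force: [-6.7, 2.0, 1.7]
opening: 0.0154
grip_force: 69.7
```

>>> {"method": "servo_tool", "body": {"increments": [[[1.4, 0, 0.15, 0, 0], [1.4, 0, 0.15, 0, 0]]]}}

```text
t: 27.95
tool_pos: [0.4883, 0.007, 0.0143]
tool_rot: [-3.075, -0.621, 0.008]
contact_force: [-7.8, 4.5, 5.1]
opening: 0.0154
grip_force: 70.1
```

```bash
python3 - <<'E'
from snap import *
o=ctrl.get_obs();print(o["tool_pos"],wv(o["tool_pos"]),yaw(o),o["contact_force"],wv(o["contact_force"][:2]+V["o"]))
E
```

```text
[0.48828303 0.00704442 0.01425203] [-0.06532282  0.00848721] 0.3982819397128077 [-7.83566675  4.51721174  5.06918898] [-5.47677458  7.19776463]
```

>>> {"method": "servo_tool", "body": {"increments": [[[2.2, 0, 0, 0, 0], [3.2, 0, 0, 0, 0], [3.2, 0, 0, 0, 0], [3.2, 0, 0, -2, 0], [3.2, 0, 0, -5, 0]]]}}

```text
t: 28.45
tool_pos: [0.4892, 0.0054, 0.0637]
tool_rot: [-3.079, -0.62, 0.006]
contact_force: [0.5, -0.3, -0.4]
opening: 0.0317
grip_force: 0.0
```

>>> {"method": "servo_tool", "body": {"increments": [[[8, 0, 0, -5, 0], [8.5, 0, 0, -10, 0], [8.5, 0, 0, -14, 0], [8.5, 0, 0, -14, 0], [8.5, 0, 0, -14, 0]]]}}

```text
t: 28.95
tool_pos: [0.4918, 0.0051, 0.2067]
tool_rot: [3.079, 0.62, 0.006]
contact_force: [-0.2, -0.4, -1.1]
opening: 0.0852
grip_force: 0.0
```

```bash
python3 - <<'E'
from snap import *
c,o=snap("w11",False);print(o["tool_pos"],wv(o["tool_pos"]),yaw(o))
g=cv2.cvtColor(c["img"],cv2.COLOR_RGB2GRAY).astype(np.float32)
def prof(pts):
    P=np.array([[proj(p,c,o) for p in row] for row in pts],np.float32);return [int(a) for a in cv2.remap(g,P[...,0],P[...,1],cv2.INTER_LINEAR).mean(1)]
ys=np.arange(-.01,.035,.001)
for x in(-.11,-.08,-.045,-.02,0.02):print(x,prof([[[*vw(x+e,y),.042] for e in(-.003,0,.003)] for y in ys]))
xs=np.arange(-.14,-.10,.001);print("front",prof([[[*vw(x,y),.042] for y in(.007,.009,.011)] for x in xs]))
xs=np.arange(.02,.05,.001);print("stop",prof([[[*vw(x,y),.044] for y in(.004,.009,.014)] for x in xs]))
plan(o,np.array([*vw(.0255,.15),.15]),1.968)
cr=c["img"][20:300,160:360];cv2.imwrite("pics/w11.png",cv2.resize(cr[:,:,::-1],None,fx=2.1,fy=2.1,interpolation=cv2.INTER_CUBIC))
E
```

```text
[0.4917999  0.00509044 0.20669943] [-0.06283625  0.0053244 ] 0.39728652256217567
-0.11 [123, 122, 122, 122, 123, 122, 121, 125, 152, 229, 250, 251, 251, 251, 251, 251, 251, 251, 251, 251, 251, 251, 251, 251, 250, 244, 188, 141, 124, 123, 124, 123, 124, 122, 122, 122, 123, 124, 122, 123, 122, 122, 123, 123, 123, 122]
-0.08 [123, 122, 123, 124, 124, 123, 123, 123, 149, 213, 246, 250, 251, 251, 251, 251, 251, 251, 251, 251, 251, 251, 251, 251, 251, 249, 232, 149, 124, 122, 123, 122, 123, 123, 122, 123, 122, 122, 122, 123, 122, 122, 122, 123, 123, 122]
-0.045 [251, 251, 251, 251, 251, 249, 238, 247, 249, 240, 240, 250, 251, 251, 251, 251, 251, 251, 251, 251, 251, 251, 251, 251, 251, 250, 248, 216, 174, 181, 183, 181, 189, 208, 205, 190, 184, 189, 210, 234, 248, 250, 251, 251, 251, 251]
-0.02 [101, 102, 101, 100, 98, 99, 99, 98, 84, 73, 111, 192, 229, 249, 250, 250, 250, 251, 251, 251, 251, 250, 250, 251, 251, 250, 250, 242, 203, 181, 183, 182, 174, 147, 71, 92, 105, 105, 103, 99, 97, 97, 98, 113, 173, 209]
0.02 [97, 98, 99, 100, 97, 94, 95, 94, 84, 67, 80, 161, 214, 248, 251, 250, 250, 250, 250, 250, 251, 251, 250, 250, 250, 250, 250, 249, 236, 173, 185, 189, 182, 140, 77, 82, 100, 104, 101, 98, 97, 96, 94, 97, 150, 188]
front [122, 122, 122, 122, 123, 124, 124, 123, 124, 136, 170, 213, 231, 235, 235, 234, 233, 234, 232, 234, 242, 250, 251, 251, 251, 251, 251, 251, 251, 251, 251, 251, 251, 251, 251, 251, 251, 251, 251, 251, 251]
stop [251, 250, 250, 250, 250, 250, 250, 250, 250, 246, 144, 90, 96, 98, 100, 100, 98, 97, 128, 176, 188, 203, 235, 249, 247, 212, 144, 124, 122, 122]
[2.94, -4.82, 1.89, -30.0]
[4.96, -2.7, 1.89, -30.0]
[5.65, 0.14, 1.89, -30.0]
```

>>> {"method": "servo_tool", "body": {"increments": [[[6, 1, -1.6, 0, -8], [6, 2, -3.2, 0, -16], [6, 2.94, -4.82, 0, -24], [6, 2.94, -4.82, 0, -30], [6, 2.94, -4.82, 0, -30]]]}}

```text
t: 29.5
tool_pos: [0.498, 0.0616, 0.2023]
tool_rot: [-2.812, -1.396, 0.006]
contact_force: [-0.4, -0.7, -0.0]
opening: 0.0599
grip_force: 0.0
```

>>> {"method": "servo_tool", "body": {"increments": [[[5, 1.7, -0.9, 0, -8], [5, 3.4, -1.8, 0, -16], [5, 4.96, -2.7, 0, -24], [5, 4.96, -2.7, 0, -30], [5, 4.96, -2.7, 0, -30]]]}}

```text
t: 30.0
tool_pos: [0.5069, 0.117, 0.2032]
tool_rot: [-2.358, -2.074, 0.004]
contact_force: [1.1, 0.3, -0.1]
opening: 0.0498
grip_force: 0.0
```

>>> {"method": "servo_tool", "body": {"increments": [[[4, 2, 0, 0, -8], [4, 4, 0, 0, -16], [4, 5.65, 0.14, 0, -24], [4, 5.65, 0.14, 0, -30], [4, 5.65, 0.14, 0, -30]]]}}

```text
t: 30.5
tool_pos: [0.5158, 0.1726, 0.2038]
tool_rot: [-1.743, -2.612, 0.002]
contact_force: [0.5, -0.5, -0.5]
opening: 0.04
grip_force: 0.0
```

>>> {"method": "servo_tool", "body": {"increments": [[[4, 0, 0, 0, 0], [4, 0, 0, 0, 0]]]}}

```text
t: 30.7
tool_pos: [0.516, 0.1723, 0.2045]
tool_rot: [-1.744, -2.613, 0.001]
contact_force: [-0.1, -0.0, 0.5]
opening: 0.0403
grip_force: 0.0
```

```bash
python3 - <<'E'
from snap import *
c,o=snap("w12",False);im=c["img"];print(o["tool_pos"],wv(o["tool_pos"]),yaw(o),o["q"][5])
hsv=cv2.cvtColor(im,cv2.COLOR_RGB2HSV)
k=(hsv[...,2]<60)&(np.arange(384)[:,None]<330);n,lab,s,ce=cv2.connectedComponentsWithStats(k.astype(np.uint8))
for i in range(1,n):
    if 100<s[i][4]<1000:print(s[i],ce[i].round(1),wv(px(ce[i],.058,c,o)).round(4),"ext",[wv(px((ce[i][0],v),.053,c,o)).round(4)[1] for v in(s[i][1]-.5,s[i][1]+s[i][3]-.5)])
plan(o,np.array([*vw(.0252,.1525),.06]),1.968)
E
```

```text
[0.5160067  0.17230474 0.20453359] [0.02419978 0.15013917] 1.964705677798168 -0.20843598611233402
[478 132  23  27 119] [488.8 146.2] [0.2723 0.182 ] ext [np.float64(0.1967), np.float64(0.1677)]
[248 168  15  16 220] [255.2 175.3] [0.0247 0.1512] ext [np.float64(0.1587), np.float64(0.1403)]
[201 192  27  23 267] [216.1 197.8] [-0.0194  0.1253] ext [np.float64(0.1311), np.float64(0.1029)]
[0.24, 0.1, 14.45, -0.19]
```

>>> {"method": "servo_tool", "body": {"increments": [[[4, 0.05, 0.05, 4, 0], [4, 0.05, 0.05, 8, 0], [4, 0.05, 0.05, 12, 0], [4, 0.05, 0.05, 14.5, 0], [4, 0.05, 0.05, 14.5, 0]]]}}

```text
t: 31.25
tool_pos: [0.5126, 0.1724, 0.0551]
tool_rot: [-1.738, -2.609, 0.01]
contact_force: [-0.5, -0.9, -0.2]
opening: 0.0399
grip_force: 0.0
```

>>> {"method": "servo_tool", "body": {"increments": [[[4, 0, 0, 1.5, 0], [4, 0, 0, 3, 0], [4, 0, 0, 4.2, 0], [4, 0, 0, 4.2, 0]]]}}

```text
t: 31.65
tool_pos: [0.5151, 0.1732, 0.0161]
tool_rot: [-1.738, -2.614, 0.004]
contact_force: [0.0, 0.9, -0.1]
opening: 0.0401
grip_force: 0.0
```

>>> {"method": "servo_tool", "body": {"increments": [[[2.5, 0, 0, 0, 0], [1.0, 0, 0, 0, 0], [1.0, 0, 0, 0, 0], [1.0, 0, 0, 0, 0], [1.0, 0, 0, 0, 0]]], "newtons": 35}}

```text
t: 32.15
tool_pos: [0.5165, 0.1735, 0.0186]
tool_rot: [1.739, 2.616, -0.0]
contact_force: [-4.2, -1.1, 5.6]
opening: 0.0151
grip_force: 39.0
```

```bash
python3 - <<'E'
from snap import *
o=ctrl.get_obs();print(o["tool_pos"],wv(o["tool_pos"]),yaw(o),o["opening"],o["grip_force"],o["contact_force"])
E
```

```text
[0.51652521 0.17348431 0.01856665] [0.02513441 0.15102615] 1.9683651934897155 0.015111567845739648 39.02208924293518 [-4.19985926 -1.10708674  5.59929809]
```

>>> {"method": "servo_tool", "body": {"increments": [[[1.0, -0.29, 0, -0.97, 0], [1.0, -0.73, 0, -1.89, 0], [1.0, -1.3, 0, -2.74, 0], [1.0, -2.0, 0, -3.48, 0], [1.0, -2.79, 0, -4.12, 0]]]}}

```text
t: 32.65
tool_pos: [0.527, 0.1477, 0.0595]
tool_rot: [-1.738, -2.615, -0.001]
contact_force: [0.1, 4.4, -7.3]
opening: 0.0152
grip_force: 34.2
```

>>> {"method": "servo_tool", "body": {"increments": [[[1.0, -0.88, 0, -0.51, 0], [1.0, -1.83, 0, -0.89, 0], [1.0, -2.82, 0, -1.11, 0], [1.0, -3.84, 0, -1.19, 0], [1.0, -4.1, 0, -1.19, 0]]]}}

```text
t: 33.15
tool_pos: [0.5432, 0.1098, 0.0728]
tool_rot: [-1.739, -2.614, -0.001]
contact_force: [-5.0, 5.3, 0.6]
opening: 0.0153
grip_force: 34.0
```

>>> {"method": "servo_tool", "body": {"increments": [[[1.0, -0.1, 0, 0, 0], [1.0, -0.1, 0, 0, 0]]]}}

```text
t: 33.35
tool_pos: [0.5435, 0.1092, 0.0728]
tool_rot: [-1.739, -2.615, -0.001]
contact_force: [-4.3, 4.2, 2.2]
opening: 0.0151
grip_force: 34.1
```

```bash
python3 - <<'E'
from snap import *
o=ctrl.get_obs();print(o["tool_pos"],wv(o["tool_pos"]),o["opening"],o["grip_force"],o["contact_force"],wv(o["contact_force"][:2]+V["o"]))
E
```

```text
[0.54350162 0.10915945 0.0727659 ] [0.0251134  0.08127363] 0.015119898994457925 34.077892899513245 [-4.25541464  4.21885822  2.20909281] [-2.29099965  5.53702439]
```

>>> {"method": "servo_tool", "body": {"increments": [[[1.0, -0.2, 0, 0, 0], [1.0, -0.3, 0, 0, 0], [1.0, -0.3, 0, 0, 0]]]}}

```text
t: 33.65
tool_pos: [0.5446, 0.1066, 0.0728]
tool_rot: [-1.739, -2.614, -0.001]
contact_force: [-3.0, 4.8, 1.2]
opening: 0.0147
grip_force: 34.1
```

>>> {"method": "servo_tool", "body": {"increments": [[[1.0, -0.2, 0, 0, 0], [1.0, -0.3, 0, 0, 0], [1.0, -0.3, 0, 0, 0]]]}}

```text
t: 33.95
tool_pos: [0.5457, 0.1039, 0.0727]
tool_rot: [-1.739, -2.614, -0.001]
contact_force: [-4.3, 4.5, -0.1]
opening: 0.015
grip_force: 34.1
```

>>> {"method": "servo_tool", "body": {"increments": [[[3.0, 0, 0, 0, 0], [3.0, 0, 0, 0, 0], [3.0, 0, 0, -4, 0], [3.0, 0, 0, -8, 0], [3.0, 0, 0, -10, 0]]]}}

```text
t: 34.45
tool_pos: [0.5483, 0.1028, 0.1764]
tool_rot: [1.736, 2.61, 0.005]
contact_force: [0.4, 0.9, 0.1]
opening: 0.0298
grip_force: 0.0
```

>>> {"method": "servo_tool", "body": {"increments": [[[8.5, 2, 0, -3, 0], [8.5, 4, 0, -6, 0], [8.5, 4, 0, -6, 0], [8.5, 4, 0, -6, 0], [8.5, 4, 0, -6, 0]]]}}

```text
t: 34.95
tool_pos: [0.53, 0.1396, 0.23]
tool_rot: [-1.74, -2.615, 0.002]
contact_force: [0.9, -0.6, -0.2]
opening: 0.0849
grip_force: 0.0
```

```bash
python3 - <<'E'
from snap import *
c,o=snap("w13",False);im=c["img"];print(o["tool_pos"],wv(o["tool_pos"]),yaw(o))
hsv=cv2.cvtColor(im,cv2.COLOR_RGB2HSV)
print("plate",proj([*vw(-.06,.125),.012],c,o),proj([*vw(.048,.125),.012],c,o))
k=(hsv[...,2]<60)&(np.arange(384)[:,None]<330);n,lab,s,ce=cv2.connectedComponentsWithStats(k.astype(np.uint8))
for i in range(1,n):
    if 60<s[i][4]<1000:print(s[i],ce[i].round(1),wv(px(ce[i],.11,c,o)).round(4),"ext",[wv(px((ce[i][0],v),.106,c,o)).round(4)[1] for v in(s[i][1]-.5,s[i][1]+s[i][3]-.5)])
cr=im[120:280,180:320];cv2.imwrite("pics/w13.png",cv2.resize(cr[:,:,::-1],None,fx=3.7,fy=3.7,interpolation=cv2.INTER_CUBIC))
E
```

```text
[0.53004057 0.13962631 0.23001177] [0.02449272 0.11457594] 1.9676200712919114
plate [190.70885596 154.43932784] [272.78255898 154.35886887]
[203 159  25  16 157] [217.1 163.7] [-0.0129  0.1344] ext [np.float64(0.1388), np.float64(0.1224)]
[503 181   9  12  74] [508.  186.2] [0.2809 0.111 ] ext [np.float64(0.1158), np.float64(0.1029)]
[216 200  47  22 321] [246.5 212.6] [0.0157 0.0823] ext [np.float64(0.0954), np.float64(0.0704)]
[217 229  40   5 135] [236.9 231.3] [0.0052 0.0607] ext [np.float64(0.0621), np.float64(0.0562)]
[216 251  44   3  92] [238.5 251.6] [0.0064 0.0362] ext [np.float64(0.0353), np.float64(0.0315)]
```

View pics/w13.png

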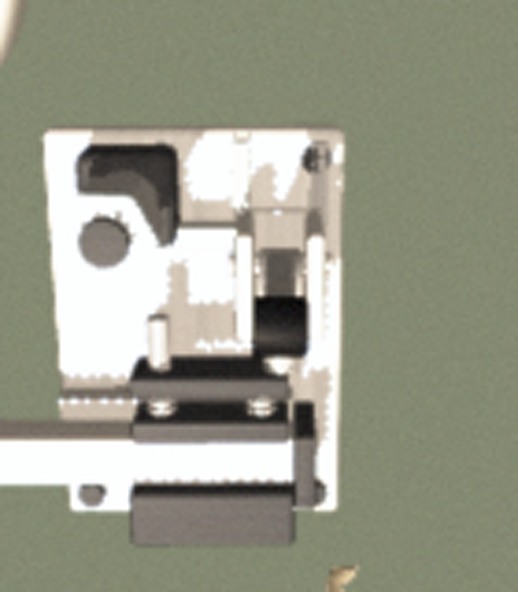

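The crop shows the bar clamped between the jaws at rows 440–485, with its plain end at the stop (297,460). The black grip is upright at (280,325), and its front edge gives tip y≈86.4 mm, which is where the hinge should be, so the lever is fully closed. The gripper is clear of everything, so I'm handing in.

```bash
python3 -c "
from station import ctrl
print(ctrl.finish_job())"
```

```text
the job is handed in; nothing more can be done
None
```

The job is handed in. By my measurements, the bar is clamped by its plain end against the stop, spigot to the front, the lever is fully closed and the nut is at about 1.45–1.5 rad (pad about half-way in); the hand-in returned no verdict.

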